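Hold the washed grain dispenser's gate open at the marker, with the cup under its spout

ROBOT

A 6-joint arm with a two-finger parallel gripper is mounted at the origin on the work surface. World frame = base frame: x ahead of the robot, y to its left, z up, the work surface at z = 0. Lengths are in m, angles in degrees, forces in N, time in s.
With the tool pointing down it reaches from about 0.375 to 0.9 m from the base axis. Payload 3.1 kg.
Tool frame: the origin (TCP) lies at the very end of the fingers, on their centre line; the grasp point (between the pads) lies 19 mm behind it (bot.tcp_to_grasp is the distance from the TCP to the grasp point, in m); z points along the fingers, y is the line along which they close (so a half turn about z gives the same grasp; the last joint's range is limited). The gripper opens to 87 mm and grips with 3 to 60 N. Pads are 19 mm wide; open, the fingers measure 117 mm over their backs; the gripper's body (75 mm by 190 mm) begins 51 mm behind the grasp point.
Start: joints at [52.97, 30.224, 82.088, -0, 67.689, -10.227], TCP at [0.282, 0.558, 0.223] pointing down, gripper open.
Joint ranges: [-176.69, 176.69], [-43.24, 126.21], [12.49, 139.97], [-82, 262], [0, 151.66], [-163.58, 163.58]. Speed limits (degrees/s): [159.86, 159.86, 180, 180, 180, 180].

INTERFACE

Orientations are given as a 3x3 rotation matrix whose columns are the frame's x, y, z axes.
In Python, from rig import telemetry, capture, camera_info, job, bot gives the robot as it stands. The module is installed in compiled form; this text tells all that it offers.
- The arm moves only by the tool carry_out, never from a script. Its argument "deltas" is a list that holds one entry, the list of rows, each a list of 7 numbers: the shift along the tool's x, y, z scaled (see below), then the turn, a rotation vector about the tool's x, y, z scaled (see below), then the closure, from -1 (fully open) to 1 (shut). In form: [[[dx, dy, dz, ax, ay, az, claw], ...]]. A call has exactly 10 rows; each row is the pose to reach, as a shift and turn from the pose commanded when the call began, along the tool's axes at that moment, turning the shorter way round; what a row does not reach only later rows make up. The controller multiplies each number of a shift by 15 cm and each number of a turn by 360 degrees. A row lasts 1/12 s, in which the tool goes at most 41.7 mm and 7.16 degrees, less where a joint would pass 70% of its speed; a pose out of reach is approached as far as the arm can. A call with a number of a shift or a turn outside -1 to 1 is refused whole. A call with a gripper value outside its range is refused whole. The fingers move at their own pace and stop on an object; the grip force is fixed at half the most. Time passes only in rows, so rows that repeat a pose let the fingers close, or fill a call up. It gives the time, the measured TCP pose, the force, the opening and the grip force at its end, in the units of the state.
- telemetry.read_state(): the state, without advancing time (a new reading comes with each control period).
- capture(name): name is "side" or "top" or "wrist"; returns the picture (480x640x3 uint8, red, green, blue); there is no depth.
- camera_info(name): a dict with "mtx" (3x3 intrinsics, pixels), "cam_to_world" (4x4, takes a point from camera to world coordinates); the wrist camera has in their place "T_tool_cam" (4x4, takes a point from camera to tool coordinates, whose origin is the TCP and whose axes are the flange's). Camera axes: x right, y down, z forward; pixel columns grow to the right and rows downward; lengths in m; the calibration is good to about 2 mm. A picture is of the moment at which its call begins: read the wrist's pose just before it. camera_info takes no time and is no camera call.
- job.hand_in(): hands the job in; it is judged then, once.
The state is a dict: "time_s": time; "joint_positions": joint angles; "qvel": joint speeds; "tau": joint torques, N m; "position": TCP position; "tcp_rot": TCP orientation; "force": force on the tool from outside, world axes, zero at the start; "moment": the same for the moment, N m; "opening": opening from 0.0 (shut) to 1.0 (fully open); "grasp_force": force on a finger pad.
Only numpy, scipy, OpenCV 4.12 (cv2) and the standard library are available. Lean on these libraries where they do the work, as an engineer would, in place of code of your own. Each camera call takes 0.05 s, during which the arm holds its last target. There are 200 camera calls.

TASK

The empty grain dispenser has just been washed and has to drain. Stand the blue collapsible cup upright on the dispenser's base plate, centred under the spout, and let go of it; only then draw the dispenser's sprung gate slide out by its black grip until the slide's front edge stands level with the red marker, and finish with the gripper still holding it open there, because it shuts by itself. Leave the marker where it is set and the bottle, the glass container with its spork and the bowl as they stand.

Things in the scene. Friction and masses are not known exactly. Their poses are not given: they have to be found in the camera images.
- dispenser: Fixed countertop grain dispenser with a clear hopper (57 mm radius, top at z = 359 mm). Origin on the counter under the spout's axis; -x is its front, z up. Grey gate housing: x -55 to +75, y +-50, z 150 to 194 mm. Two guide rails, 8 mm wide, at y = +-38 mm, tops at z = 178 mm, reach forward to x = -200 mm; the gate slide runs between them. It is open below the housing at both sides.
- stand (a point): Where the cup belongs: centre of the round black mat (100 mm) on the dispenser's base plate, right under the spout, 8 mm above the counter (the plate is 240 by 160 by 8 mm); column behind it from dispenser x = +75 mm; axes as the dispenser's.
- spout (a point): Centre of the spout's lower mouth (48 mm outside diameter), 120 mm above the counter, on the dispenser's axis; axes as the dispenser's.
- gate (a joint): Gate slide, a steel plate 64 mm wide and 4 mm thick: how far it is drawn out towards the dispenser's -x, in m; 0 shut, 0.06 at its end stop. A spring shuts it: about 4 N when shut, 8 to 9 N at 0.04 m (120 N/m); level and smooth running.
- grip_mid (a point): Point to take the upright black grip that stands on the slide near its front end: 16 mm (x) by 22 mm (y) by 56 mm high, from 168 to 224 mm above the counter. The point is on its axis, 16 mm under its top, 208 mm above the counter and, shut, at dispenser x = -115 mm; axes as the dispenser's. From above, pinched across y, it is free all round (50 mm to the housing).
- slide_edge (a point): Middle of the slide's front edge (black line), 15 mm in front of the grip's axis, 168 mm above the counter.
- marker (a joint): Setting of the red marker: how far from the shut position of the slide's front edge its white line stands, in m; the slide is at the marker when joint gate has this same value. It sits stiffly on the rails (about 15 N to shift) and must be left where it is.
- marker_line (a point): Middle between the two white lines of the red marker, a yoke under the rails with one 10 mm long (x) ear on each rail, at y = +-34 to +-48 mm, tops at z = 183 mm. Height as the slide's front edge; axes as the dispenser's.
- cup: Blue silicone collapsible cup, set up, stepped round body 58 mm high, 58 mm diameter at the foot and 81 mm at the rim, wall 4 mm, about 60 to 130 g, with one straight stiff handle. Origin: centre of its underside; z up; the handle points along its own -x, from 40 to 145 mm out, 18 mm wide (y), 10 mm thick, top at z = 55 mm.
- cup_handle (a point): Point to take the cup's handle: on the handle's centre line, 118 mm from the cup's axis, 50 mm above its underside.
- bottle: Bystander: red aluminium bottle, 73 mm diameter, 229 mm high; origin: centre of its underside.
- container: Bystander: closed glass container with grey lid and four blue clips, 156 by 211 by 68 mm; origin: centre of its underside.
- spork: Bystander: bamboo spork, 165 mm long, 5 mm thick, lying on the container's lid; origin near its middle, x along it.
- bowl: Bystander: steel bowl, 170 mm diameter, 75 mm high; origin: centre of its underside.
Things that resemble listed ones, but are neither listed nor needed, are in the scene too. Leave any green look-alike of the cup alone.

How it is judged:
By the outcome, as a careful person would: the job done as asked, in the order asked, and still so for the second after the job is handed in, while the arm keeps its last pose, push and grip.
It also fails if it takes over 61 s, if anything falls off the work surface, if the arm or the gripper's body presses on something with over 40 N, if the wrist force passes 120 N, or if a joint passes its speed limit or range.

## Working session

There is one attempt and no reset: what is moved stays moved. The work goes in short steps, Python scripts to look and compute and a tool call to move; the robot and the scene stay as the last step left them, time stands still between calls to the robot, and variables do not carry over. Pictures are saved under pics/ and viewed, at most 10 in all, crops included, and the job is handed in when it is done.

Besides the shell and the picture viewer there is one more tool, called after "Emit:" in YAML: its name, and indented under it one key for each argument. carry_out: Moves the arm, as the interface text tells. Its arguments: {"type":"object","properties":{"deltas":{"type":"array","items":{"type":"array","items":{"type":"array","items":{"type":"number"}}}}},"required":["deltas"]}

```bash
mkdir -p pics; python3 - <<'E'
from rig import telemetry,capture,camera_info,bot
import cv2,numpy as np
np.set_printoptions(precision=4,suppress=True)
s=telemetry.read_state()
for k in s: print(k,np.array(s[k]).tolist())
print(bot.tcp_to_grasp)
for n in("top","side","wrist"):
    im=capture(n); cv2.imwrite(f"pics/{n}0.png",im[:,:,::-1]); print(n,camera_info(n))
E
```

```text
time_s 0.0
joint_positions [52.96937972956111, 30.27709106867684, 82.15745572391504, -0.0002633481975151982, 67.6884622271702, -10.226013612323419]
qvel [0.05762603979179963, 0.06886363339644493, -0.05540952840412426, -0.08316164484250313, 0.09275071418258404, 0.0014825669733710461]
tau [-0.00035410465898166876, -44.0038526058197, -17.659517526626587, 0.06315931677818298, 0.057999350829049945, -0.0001253800246558967]
position [0.28135393733886843, 0.5572636324901687, 0.2215858004716566]
tcp_rot [[-0.8925501102838934, 0.45094638002214676, -0.001289564706067474], [0.4509480663343984, 0.8925485394097858, -0.0017164692612565966], [0.0003769634950920275, -0.0021135615390475825, -0.9999976953754164]]
force [-0.14344284069448715, 0.13809415476523226, -0.6096292985016578]
moment [-0.009480901433426, 0.010985562554250788, 0.01983656191409386]
grasp_force 0.0
opening 1.0022315647687108
0.0187
top {'mtx': array([[557.0276,   0.    , 315.0008],
       [  0.    , 557.0276, 241.1834],
       [  0.    ,   0.    ,   1.    ]]), 'cam_to_world': array([[ 0.0277, -0.995 ,  0.0964,  0.3287],
       [-0.9995, -0.0264,  0.0153, -0.0154],
       [-0.0127, -0.0967, -0.9952,  1.6104],
       [ 0.    ,  0.    ,  0.    ,  1.    ]])}
side {'mtx': array([[463.0931,   0.    , 316.6977],
       [  0.    , 463.0931, 235.806 ],
       [  0.    ,   0.    ,   1.    ]]), 'cam_to_world': array([[ 0.9921, -0.0998,  0.0756,  0.3603],
       [-0.1235, -0.6788,  0.7238, -1.0767],
       [-0.0209, -0.7275, -0.6858,  1.1636],
       [ 0.    ,  0.    ,  0.    ,  1.    ]])}
wrist {'mtx': array([[388.6556,   0.    , 323.3965],
       [  0.    , 388.6556, 242.9724],
       [  0.    ,   0.    ,   1.    ]]), 'T_tool_cam': array([[ 0.0004, -0.9572, -0.2895,  0.0798],
       [ 1.    ,  0.0006, -0.0004, -0.0002],
       [ 0.0006, -0.2895,  0.9572, -0.1623],
       [ 0.    ,  0.    ,  0.    ,  1.    ]])}
```

View pics/top0.png

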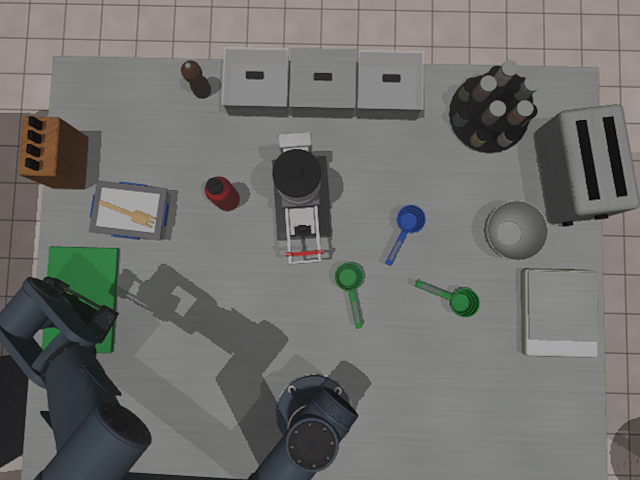

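View pics/side0.png

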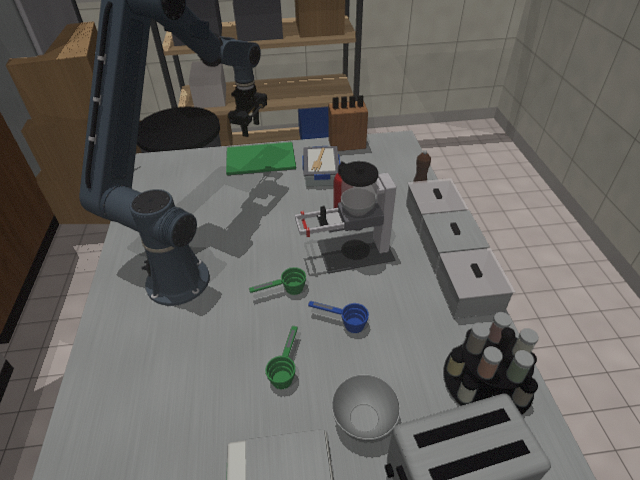

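Top view: the blue cup is at about (411,219), with its handle running to (389,263). Possible confusions are the green look-alikes at (349,275) and (463,301), and the blue clips on the container at (130,210). By the description I choose the blue one with a straight handle. The dispenser lid is at (298,172), the grip at (302,231) and the red marker at (306,253). The bottle is at (221,193).

```bash
cat > h.py <<'E'
import numpy as np,cv2
from rig import camera_info,telemetry
np.set_printoptions(precision=4,suppress=True)
def cam(n):
    c=camera_info(n)
    if n!="wrist": return c["mtx"],c["cam_to_world"]
    s=telemetry.read_state(); T=np.eye(4); T[:3,:3]=s["tcp_rot"]; T[:3,3]=s["position"]
    return c["mtx"],T@c["T_tool_cam"]
def ray(n,uv,C=None):
    K,T=C or cam(n); d=T[:3,:3]@np.linalg.inv(K)@[*uv,1]; return T[:3,3],d/np.linalg.norm(d)
def onz(n,uv,z,C=None):
    o,d=ray(n,uv,C); return o+d*(z-o[2])/d[2]
def tri(a,b):
    A=0;B=0
    for o,d in(a,b):
        P=np.eye(3)-np.outer(d,d); A=A+P; B=B+P@o
    return np.linalg.solve(A,B)
def proj(n,p,C=None):
    K,T=C or cam(n); q=K@(np.linalg.inv(T)@[*p,1])[:3]; return q[:2]/q[2]
def mask(im,lo,hi): return cv2.inRange(cv2.cvtColor(im,cv2.COLOR_BGR2HSV),lo,hi)
def blobs(m,amin=20):
    n,l,s,c=cv2.connectedComponentsWithStats(m)
    return [(l==i,s[i],c[i]) for i in range(1,n) if s[i][4]>=amin]
E
python3 - <<'E'
from h import *
for n in("top","side"):
    im=cv2.imread(f"pics/{n}0.png")
    for nm,lo,hi in(("blue",(105,120,60),(125,255,255)),("red",(0,150,90),(8,255,255))):
        for b,s,c in blobs(mask(im,lo,hi)): print(n,nm,s,c)
a=cv2.imread("pics/top0.png")[130:275,260:440]; b=cv2.imread("pics/side0.png")[150:340,270:410]
a=cv2.resize(a,None,fx=2.6,fy=2.6,interpolation=2);b=cv2.resize(b,None,fx=2.3,fy=2.3,interpolation=2)
o=np.zeros((440,800,3),np.uint8);o[:a.shape[0],:a.shape[1]]=a;o[:b.shape[0],475:475+b.shape[1]]=b[:440]
cv2.imwrite("pics/crop1.png",o)
E
```

```text
top blue [120 182  26   4  29] [132.6207 183.3793]
top blue [ 90 195   5  22  26] [ 91.7692 205.2692]
top blue [162 203   5  23  45] [164.2    213.8222]
top blue [386 205  39  60 745] [408.0819 223.5168]
top blue [111 235  27   4  36] [124.4167 236.3611]
top red [205 187  24  14 138] [217.3261 194.5507]
top red [291 250  32   6  92] [306.1739 252.6957]
side blue [299 108  29  31 807] [313.8141 122.5675]
side blue [314 175  16   5  67] [321.3881 176.6716]
side blue [309 301  60  32 701] [350.1641 315.6519]
side red [335 174   6   9  35] [337.6    178.2571]
side red [303 220   4   9  21] [304.381  224.1905]
```

View pics/crop1.png

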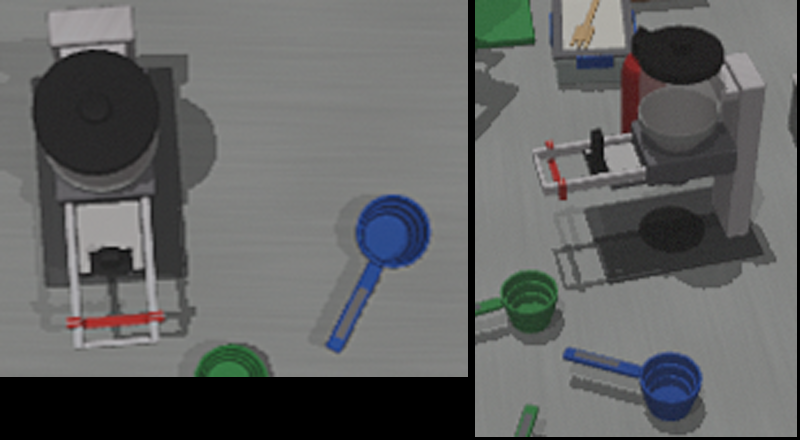

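The crop confirms the choice: the blue cup stands upright with its handle towards (-x, +y). The dispenser's front faces the robot, with the marker near the rail ends and the mat visible in the side view at about (356,249).

```bash
python3 - <<'E'
from h import *
t=cv2.imread("pics/top0.png"); s=cv2.imread("pics/side0.png")
m=mask(t,(100,90,40),(130,255,255)); m[:, :370]=0; m[:,440:]=0
m=cv2.morphologyEx(m,cv2.MORPH_CLOSE,np.ones((5,5)))
head=cv2.morphologyEx(m,cv2.MORPH_OPEN,cv2.getStructuringElement(2,(17,17)))
P=lambda mm,z,n="top":np.array([onz(n,(x,y),z)[:2] for y,x in np.argwhere(mm>0)])
h=P(head,.058); c,r=cv2.minEnclosingCircle((h*1000).astype(np.float32)); print("cup",c,r)
a=P(cv2.bitwise_and(m,255-cv2.dilate(head,np.ones((5,5)))),.055)
v=cv2.fitLine(a.astype(np.float32),2,0,.01,.01).ravel(); d=v[:2]*np.sign(-v[0]); print("handle dir",d,np.degrees(np.arctan2(d[1],d[0])),"mean",a.mean(0), "ext",((a-np.array(c)/1000)@d).min(),((a-np.array(c)/1000)@d).max(),"lat",((a-np.array(c)/1000)@[-d[1],d[0]]).mean())
g=cv2.cvtColor(s,cv2.COLOR_BGR2GRAY)
mm=np.zeros_like(g); mm[235:265,325:385]=(g[235:265,325:385]<40)*255
for b,st,ce in blobs(mm,100): 
    p=P(b,.008,"side"); print("mat",st,p.mean(0),p.max(0)-p.min(0))
    print(cv2.minEnclosingCircle((p*1000).astype(np.float32)))
g2=cv2.cvtColor(t,cv2.COLOR_BGR2GRAY); mm=np.zeros_like(g2); mm[140:205,265:330]=(g2[140:205,265:330]<48)*255
for b,st,ce in blobs(mm,100):
    p=P(b,.359); print("lid",st,cv2.minEnclosingCircle((p*1000).astype(np.float32)),p.mean(0))
# marker and rails in top
b=P(mask(t,(0,150,90),(8,255,255))*(np.arange(640)[None]>260),.181)
v=cv2.fitLine(b.astype(np.float32),2,0,.01,.01).ravel(); print("marker",b.mean(0),np.degrees(np.arctan2(v[1],v[0])))
for y in(212,222,232,240,246): print(y,g2[y,280:332].tolist())
E
```

```text
cup (550.109130859375, -257.51025390625) 40.01803970336914
handle dir [-0.8994  0.437 ] 154.08553 mean [ 0.4641 -0.2168] ext 0.04578446544049013 0.14294624272720802 lat 0.0009599431155255303
mat [340 240  30  20 437] [0.6136 0.0528] [0.1084 0.0955]
((612.4683227539062, 61.31749725341797), 55.59872055053711)Traceback (most recent call last):
  File "<stdin>", line 17, in <module>
  File "<stdin>", line 6, in <lambda>
  File "h.py", line 12, in onz
    o,d=ray(n,uv,C); return o+d*(z-o[2])/d[2]
        ~~~^^^^^^^^
  File "h.py", line 10, in ray
    K,T=C or cam(n); d=T[:3,:3]@np.linalg.inv(K)@[*uv,1]; return T[:3,3],d/np.linalg.norm(d)
             ~~~^^^
  File "h.py", line 5, in cam
    c=camera_info(n)
ValueError: time passes only in moves, steps and waits
```

```bash
sed -i 's/^def cam(n):/import functools\n@functools.cache\ndef cam(n):/' h.py; python3 - <<'E'
from h import *
t=cv2.imread("pics/top0.png"); s=cv2.imread("pics/side0.png")
P=lambda mm,z,n="top":np.array([onz(n,(x,y),z)[:2] for y,x in np.argwhere(mm>0)])
g=cv2.cvtColor(s,cv2.COLOR_BGR2GRAY)
for r in range(236,262,3): print(r,g[r,330:384].tolist())
g2=cv2.cvtColor(t,cv2.COLOR_BGR2GRAY); mm=np.zeros_like(g2); mm[140:205,265:330]=(g2[140:205,265:330]<48)*255
for b,st,ce in blobs(mm,100):
    p=P(b,.359); print("lid",st,cv2.minEnclosingCircle((p*1000).astype(np.float32)),p.mean(0))
b=P(mask(t,(0,150,90),(8,255,255))*(np.arange(640)[None]>260),.181)
v=cv2.fitLine(b.astype(np.float32),2,0,.01,.01).ravel(); print("marker",b.mean(0),np.degrees(np.arctan2(v[1],v[0])))
for y in(212,222,232,240,246): print(y,g2[y,280:332].tolist())
E
```

```text
236 [133, 134, 134, 137, 135, 133, 135, 118, 106, 108, 101, 94, 88, 76, 71, 68, 65, 62, 59, 57, 56, 63, 58, 59, 61, 63, 62, 62, 61, 63, 65, 64, 62, 61, 62, 60, 57, 62, 59, 63, 62, 63, 59, 75, 73, 70, 72, 70, 72, 73, 71, 87, 92, 92]
239 [63, 63, 59, 61, 65, 62, 62, 61, 66, 63, 61, 66, 66, 66, 63, 62, 62, 64, 63, 62, 64, 58, 57, 53, 50, 53, 55, 58, 58, 64, 61, 64, 63, 61, 62, 61, 63, 61, 63, 62, 59, 62, 63, 64, 70, 73, 72, 70, 71, 73, 73, 88, 93, 91]
242 [64, 64, 62, 63, 62, 64, 61, 62, 63, 65, 64, 64, 63, 65, 58, 49, 42, 31, 36, 36, 37, 35, 34, 36, 29, 37, 32, 39, 32, 38, 32, 31, 32, 39, 47, 57, 63, 66, 64, 64, 59, 64, 51, 49, 56, 70, 73, 71, 73, 76, 81, 91, 91, 91]
245 [65, 66, 64, 64, 63, 65, 64, 60, 62, 65, 66, 63, 50, 37, 32, 34, 36, 40, 37, 33, 37, 38, 36, 31, 36, 32, 35, 28, 33, 30, 30, 30, 32, 31, 32, 27, 30, 28, 31, 45, 42, 44, 43, 43, 42, 46, 67, 77, 76, 74, 88, 92, 92, 92]
248 [62, 62, 64, 63, 62, 63, 61, 62, 64, 61, 64, 48, 33, 32, 29, 30, 30, 31, 31, 32, 26, 31, 28, 31, 27, 36, 28, 31, 29, 31, 27, 30, 28, 29, 30, 25, 30, 31, 33, 34, 41, 41, 39, 48, 46, 46, 43, 63, 74, 74, 
[... 1572 characters left out ...]
, 172, 128, 98, 155, 166, 171, 137, 29, 42, 45, 41, 37, 36, 36, 36, 34, 37, 37, 42, 45, 42, 44, 32, 132, 169, 163, 147, 100, 135, 176, 151, 83, 45, 53, 54, 54, 53, 55, 54, 54, 55, 52, 57, 59]
240 [88, 88, 92, 91, 90, 88, 90, 146, 172, 158, 135, 129, 135, 135, 135, 134, 133, 133, 133, 134, 130, 99, 71, 72, 71, 109, 133, 129, 127, 128, 128, 127, 127, 127, 126, 123, 148, 167, 170, 142, 109, 127, 126, 126, 126, 128, 131, 110, 80, 84, 83, 113]
246 [127, 130, 129, 127, 125, 124, 120, 146, 168, 171, 137, 101, 122, 114, 112, 119, 127, 120, 113, 114, 116, 119, 98, 69, 70, 91, 112, 114, 122, 128, 127, 127, 126, 126, 127, 126, 108, 140, 171, 159, 135, 124, 126, 126, 127, 126, 128, 130, 110, 81, 84, 82]
```

Emit:
carry_out:
  deltas:
    - [[-0.05,-0.07,-0.2,0,0,0,-1],[-0.15,-0.2,-0.4,0,0,0,-1],[-0.3,-0.35,-0.6,0,0,0,-1],[-0.45,-0.55,-0.7,0,0,0,-1],[-0.6,-0.75,-0.7,0,0,0,-1],[-0.75,-0.95,-0.7,0,0,0,-1],[-0.8,-1,-0.7,0,0,0,-1],[-0.8,-1,-0.7,0,0,0,-1],[-0.8,-1,-0.7,0,0,0,-1],[-0.8,-1,-0.7,0,0,0,-1]]

```text
time_s: 0.98
position: [0.3214, 0.3709, 0.3275]
tcp_rot: [[-0.893, 0.451, -0.0], [0.451, 0.893, 0.001], [0.0, 0.001, -1.0]]
force: [0.2, -0.4, 0.5]
opening: 1.001
grasp_force: 0.0
```

Emit:
carry_out:
  deltas:
    - [[-0.1,-0.12,0,0,0,0,-1],[-0.25,-0.3,0,0,0,0,-1],[-0.4,-0.5,0,0,0,0,-1],[-0.56,-0.7,0,0,0,0,-1],[-0.72,-0.9,0,0,0,0,-1],[-0.8,-1,0,0,0,0,-1],[-0.8,-1,0,0,0,0,-1],[-0.8,-1,0,0,0,0,-1],[-0.8,-1,0,0,0,0,-1],[-0.8,-1,0,0,0,0,-1]]

```text
time_s: 1.82
position: [0.3606, 0.1833, 0.3274]
tcp_rot: [[-0.894, 0.449, -0.0], [0.449, 0.894, 0.001], [0.001, 0.0, -1.0]]
force: [0.1, 0.2, -0.2]
opening: 0.997
grasp_force: 0.0
```

Emit:
carry_out:
  deltas:
    - [[-0.1,-0.12,0,0,0,0,-1],[-0.25,-0.3,0,0,0,0,-1],[-0.4,-0.5,0,0,0,0,-1],[-0.56,-0.7,0,0,0,0,-1],[-0.72,-0.9,0,0,0,0,-1],[-0.8,-1,0,0,0,0,-1],[-0.8,-1,0,0,0,0,-1],[-0.8,-1,0,0,0,0,-1],[-0.8,-1,0,0,0,0,-1],[-0.8,-1,0,0,0,0,-1]]

```text
time_s: 2.65
position: [0.3998, -0.0045, 0.3274]
tcp_rot: [[-0.894, 0.449, -0.001], [0.449, 0.894, 0.001], [0.001, 0.0, -1.0]]
force: [-0.6, 0.4, -1.2]
opening: 0.999
grasp_force: 0.0
```

Emit:
carry_out:
  deltas:
    - [[-0.1,-0.12,0,0,0,0,-1],[-0.25,-0.3,0,0,0,0,-1],[-0.4,-0.5,0,0,0,0,-1],[-0.56,-0.7,0,0,0,0,-1],[-0.72,-0.9,0,0,0,0,-1],[-0.8,-1,0,0,0,0,-1],[-0.8,-1,0,0,0,0,-1],[-0.8,-1,0,0,0,0,-1],[-0.8,-1,0,0,0,0,-1],[-0.8,-1,0,0,0,0,-1]]

```text
time_s: 3.48
position: [0.4393, -0.1919, 0.3275]
tcp_rot: [[-0.894, 0.449, -0.001], [0.449, 0.894, 0.001], [0.001, 0.001, -1.0]]
force: [0.1, 0.1, 0.5]
opening: 1.004
grasp_force: 0.0
```

```bash
cat >> h.py <<'E'
from scipy.spatial.transform import Rotation as Ro
def plan(p,psi):
    s=telemetry.read_state(); R=np.array(s["tcp_rot"]); c,n=np.cos(np.radians(psi)),np.sin(np.radians(psi))
    G=np.array([[c,n,0],[n,-c,0],[0,0,-1.]])
    print("t",s["time_s"],"pos",np.array(s["position"]),"psi",np.degrees(np.arctan2(R[1,0],R[0,0])),"J",np.array(s["joint_positions"]).round(1),"open",s["opening"],s["grasp_force"],"F",np.array(s["force"]))
    print("shift",R.T@(np.array(p)-s["position"])/.15,"turn",Ro.from_matrix(R.T@G).as_rotvec()/2/np.pi)
E
python3 - <<'E'
from h import *
from rig import capture
plan((.444,-.206,.13),154.1)
im=capture("wrist");cv2.imwrite("pics/w1.png",im[:,:,::-1])
print("mat",onz("side",(355.5,249.4),.008))
D=np.array([.606,.0505]); print([proj("side",(*D,.008)),proj("side",(.4366,.0319,.181))])
E
```

```text
t 3.4833 pos [ 0.4393 -0.1919  0.3275] psi 153.33611496714246 J [ -37.    11.9   94.     0.    74.2 -100.3] open 1.004436964846007 0.0 F [0.0899 0.0819 0.4766]
shift [-0.0712 -0.0706  1.3165] turn [ 0.0001 -0.0002 -0.0021]
mat [0.6142 0.0538 0.008 ]
[array([353.3628, 250.3043]), array([304.0177, 221.6269])]
```

```bash
python3 - <<'E'
from h import *
im=cv2.imread("pics/w1.png"); s=cv2.imread("pics/side0.png")
P=lambda mm,z,n:np.array([onz(n,(x,y),z)[:2] for y,x in np.argwhere(mm>0)])
def cup(im,n,k):
    m=mask(im,(100,90,40),(130,255,255)); m=max(blobs(m,100),key=lambda b:b[1][4] if n=="wrist" or b[1][1]>280 else 0)[0].astype(np.uint8)*255
    m=cv2.morphologyEx(m,cv2.MORPH_CLOSE,np.ones((7,7)))
    head=cv2.morphologyEx(m,cv2.MORPH_OPEN,cv2.getStructuringElement(2,(k,k)))
    print(n,cv2.boundingRect(m),cv2.boundingRect(head))
    a=P(cv2.bitwise_and(m,255-cv2.dilate(head,np.ones((9,9)))),.055,n)
    v=cv2.fitLine(a.astype(np.float32),2,0,.01,.01).ravel(); d=v[:2]*np.sign(-v[0])
    q=a[np.argmax(a@d)]; mid=a.mean(0); print("dir",np.degrees(np.arctan2(d[1],d[0])),"mid",mid,"tip",mid+d*((a-mid)@d).max(),"centre by tip",mid+d*(((a-mid)@d).max()-.145))
    h=P(head,.058,n); print(cv2.minEnclosingCircle((h*1000).astype(np.float32)))
cup(im,"wrist",55); cup(s,"side",15)
print("top-based cup centre in side",proj("side",(.550,-.2575,.058)))
g=cv2.cvtColor(s,cv2.COLOR_BGR2GRAY)
mm=np.zeros_like(g); mm[155:190,330:385]=(g[155:190,330:385]<50)*255
for b,st,ce in blobs(mm,100): 
  p=P(b,.359,"side"); print("lid side",st,ce,cv2.minEnclosingCircle((p*1000).astype(np.float32)))
print("lid top->side",proj("side",(.606,.0505,.359)))
E
```

```text
wrist (283, 185, 66, 149) (284, 269, 65, 65)
dir 154.28912 mid [ 0.4625 -0.2157] tip [ 0.4199 -0.1952] centre by tip [ 0.5505 -0.2581]
((547.703369140625, -256.48077392578125), 42.723472595214844)
side (308, 301, 61, 32) (342, 303, 26, 30)
dir 154.46524 mid [ 0.4635 -0.2204] tip [ 0.42   -0.1996] centre by tip [ 0.5508 -0.2621]
((548.99951171875, -270.33544921875), 52.56069564819336)
top-based cup centre in side [354.0814 313.5499]
lid side [338 162  40  25 808] [357.7042 173.4097] ((596.0703125, 25.497228622436523), 69.66612243652344)
lid top->side [357.2744 167.5218]
```

View pics/w1.png

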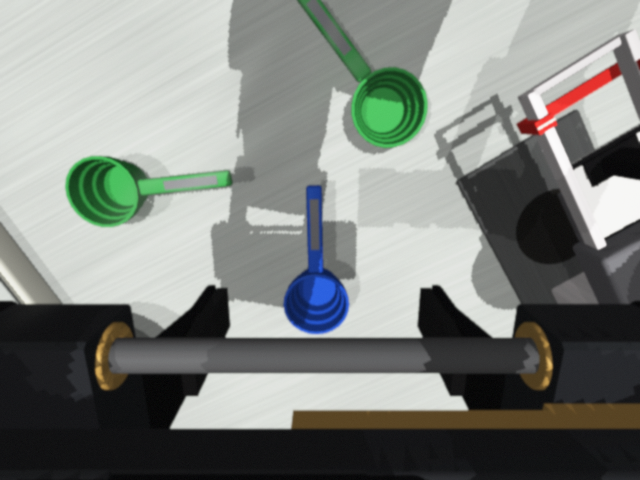

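Wrist view: the blue cup is at (316,301) and its handle tip at (314,188), well between the fingers. The green cups are at (390,107) and (103,190). All three views agree on the handle to within a few millimetres, so I am descending onto it.

Emit:
carry_out:
  deltas:
    - [[-0.02,-0.02,0.1,0,0,-0.001,-1],[-0.05,-0.05,0.3,0,0,-0.002,-1],[-0.07,-0.07,0.5,0,0,-0.002,-1],[-0.07,-0.07,0.7,0,0,-0.002,-1],[-0.07,-0.07,0.85,0,0,-0.002,-1],[-0.07,-0.07,0.95,0,0,-0.002,-1],[-0.07,-0.07,1,0,0,-0.002,-1],[-0.07,-0.07,1,0,0,-0.002,-1],[-0.07,-0.07,1,0,0,-0.002,-1],[-0.07,-0.07,1,0,0,-0.002,-1]]

```text
time_s: 4.37
position: [0.4451, -0.2084, 0.1788]
tcp_rot: [[-0.898, 0.439, 0.002], [0.439, 0.898, -0.002], [-0.003, -0.001, -1.0]]
force: [0.4, -0.8, -0.1]
opening: 0.999
grasp_force: 0.0
```

```bash
python3 - <<'E'
from h import *
plan((.4441,-.2064,.033),154.2)
E
```

```text
t 4.3667 pos [ 0.4451 -0.2084  0.1788] psi 153.95925173103714 J [ -38.1   23.7  103.7    0.    52.5 -102.1] open 0.9991167002668321 0.0 F [ 0.3997 -0.8161 -0.1242]
shift [0.0147 0.0096 0.9717] turn [-0.0001  0.0004 -0.0007]
```

Emit:
carry_out:
  deltas:
    - [[0.01,0,0.1,0,0,0,-1],[0.015,0.01,0.3,0,0,-0.001,-1],[0.015,0.01,0.5,0,0,-0.001,-1],[0.015,0.01,0.7,0,0,-0.001,-1],[0.015,0.01,0.85,0,0,-0.001,-1],[0.015,0.01,0.93,0,0,-0.001,-1],[0.015,0.01,0.97,0,0,-0.001,-1],[0.015,0.01,0.97,0,0,-0.001,-1],[0.015,0.01,0.97,0,0,-0.001,0],[0.015,0.01,0.97,0,0,-0.001,1]]

```text
time_s: 5.2
position: [0.4439, -0.2066, 0.0333]
tcp_rot: [[-0.901, 0.434, 0.002], [0.434, 0.901, -0.002], [-0.003, -0.001, -1.0]]
force: [0.4, -0.8, -0.3]
opening: 0.926
grasp_force: 0.0
```

Emit:
carry_out:
  deltas:
    - [[0,0,0,0,0,0,1],[0,0,0,0,0,0,1],[0,0,0,0,0,0,1],[0,0,0,0,0,0,1],[0,0,0,0,0,0,1],[0,0,0,0,0,0,1],[0,0,0,0,0,0,1],[0,0,0,0,0,0,1],[0,0,-0.03,0,0,0,1],[0,0,-0.1,0,0,0,1]]

```text
time_s: 6.03
position: [0.4421, -0.2053, 0.0464]
tcp_rot: [[-0.901, 0.434, -0.002], [0.434, 0.901, 0.002], [0.003, 0.001, -1.0]]
force: [-0.1, 0.2, 0.4]
opening: 0.204
grasp_force: 30.0
```

```bash
python3 - <<'E'
from h import *
plan((.4441,-.2064,.16),154.2)
E
```

```text
t 6.0333 pos [ 0.4421 -0.2053  0.0464] psi 154.27376021653035 J [ -38.1   37.3  109.5   -0.    33.4 -102.3] open 0.20412267473438517 29.99818056821823 F [-0.0566  0.2458  0.3601]
shift [-0.0129 -0.0003 -0.7575] turn [ 0.0001 -0.0005  0.0002]
```

Emit:
carry_out:
  deltas:
    - [[0,0,-0.05,0,0,0,1],[0,0,-0.15,0,0,0,1],[0,0,-0.27,0,0,0,1],[0,0,-0.4,0,0,0,1],[0,0,-0.52,0,0,0,1],[0,0,-0.63,0,0,0,1],[0,0,-0.7,0,0,0,1],[0,0,-0.74,0,0,0,1],[0,0,-0.75,0,0,0,1],[0,0,-0.75,0,0,0,1]]

```text
time_s: 6.87
position: [0.4429, -0.2058, 0.1598]
tcp_rot: [[-0.901, 0.434, 0.0], [0.434, 0.901, -0.0], [-0.0, -0.0, -1.0]]
force: [0.2, 0.2, -0.6]
opening: 0.2
grasp_force: 30.0
```

Emit:
carry_out:
  deltas:
    - [[-0.03,0.01,0,0,0,0.005,1],[-0.1,0.02,0,0,0,0.016,1],[-0.18,0.04,0,0,0,0.032,1],[-0.27,0.05,0,0,0,0.05,1],[-0.36,0.07,0,0,0,0.069,1],[-0.45,0.09,0,0,0,0.088,1],[-0.53,0.1,0,0,0,0.107,1],[-0.6,0.11,0,0,0,0.126,1],[-0.66,0.12,0,0,0,0.145,1],[-0.7,0.13,0,0,0,0.16,1]]

```text
time_s: 7.7
position: [0.5463, -0.2339, 0.158]
tcp_rot: [[-0.111, 0.994, -0.002], [0.994, 0.111, 0.001], [0.001, -0.001, -1.0]]
force: [0.9, -0.8, -0.4]
opening: 0.2
grasp_force: 30.0
```

Emit:
carry_out:
  deltas:
    - [[-0.01,0.03,0,0,0,0.012,1],[-0.04,0.1,0,0,0,0.028,1],[-0.07,0.18,0,0,0,0.045,1],[-0.11,0.27,0,0,0,0.062,1],[-0.15,0.36,0,0,0,0.079,1],[-0.19,0.45,0,0,0,0.096,1],[-0.23,0.54,0,0,0,0.113,1],[-0.27,0.61,0,0,0,0.13,1],[-0.29,0.66,0,0,0,0.147,1],[-0.3,0.68,0,0,0,0.16,1]]

```text
time_s: 8.53
position: [0.6532, -0.2668, 0.1575]
tcp_rot: [[0.779, 0.627, -0.001], [0.627, -0.779, 0.001], [-0.0, -0.002, -1.0]]
force: [0.9, 0.3, -1.4]
opening: 0.208
grasp_force: 30.0
```

Emit:
carry_out:
  deltas:
    - [[0,0,0,0,0,0.012,1],[0,0,0,0,0,0.028,1],[0,0,0,0,0,0.045,1],[0,0,0,0,0,0.062,1],[0,0,0,0,0,0.079,1],[0,0,0,0,0,0.096,1],[0,0,0,0,0,0.113,1],[0,0,0,0,0,0.13,1],[0,0,0,0,0,0.147,1],[0,0,0,0,0,0.16,1]]

```text
time_s: 9.37
position: [0.6519, -0.2664, 0.1575]
tcp_rot: [[0.947, -0.322, -0.002], [-0.322, -0.947, 0.001], [-0.003, -0.001, -1.0]]
force: [0.5, -0.1, -1.1]
opening: 0.204
grasp_force: 30.0
```

Emit:
carry_out:
  deltas:
    - [[0,0,0,0,0,0.015,1],[0,0,0,0,0,0.033,1],[0,0,0,0,0,0.051,1],[0,0,0,0,0,0.069,1],[0,0,0,0,0,0.087,1],[0,0,0,0,0,0.105,1],[0,0,0,0,0,0.123,1],[0,0,0,0,0,0.14,1],[0,0,0,0,0,0.155,1],[0,0,0,0,0,0.165,1]]

```text
time_s: 10.2
position: [0.6518, -0.2664, 0.1575]
tcp_rot: [[0.205, -0.979, -0.003], [-0.979, -0.205, 0.001], [-0.002, 0.002, -1.0]]
force: [-0.2, -0.4, -1.4]
opening: 0.203
grasp_force: 30.0
```

```bash
python3 - <<'E'
from h import *
from rig import capture
plan((.6515,-.263,.16),-80)
for n in("side","top","wrist"): cv2.imwrite(f"pics/{n}2.png",capture(n)[:,:,::-1])
a=cv2.imread("pics/side2.png")[130:350,250:450]; b=cv2.imread("pics/top2.png")[130:330,260:460]
cv2.imwrite("pics/crop2.png",np.hstack([cv2.resize(a,(400,440),interpolation=2),cv2.resize(b,(400,440),interpolation=2)]))
E
```

```text
t 10.2 pos [ 0.6518 -0.2664  0.1575] psi -78.16767442680043 J [-31.3  40.4  72.8  -0.   67.  136.9] open 0.2025717457036858 29.99601423740387 F [-0.1687 -0.4093 -1.409 ]
shift [-0.0226 -0.0028 -0.0165] turn [0.0004 0.0003 0.0051]
```

View pics/crop2.png

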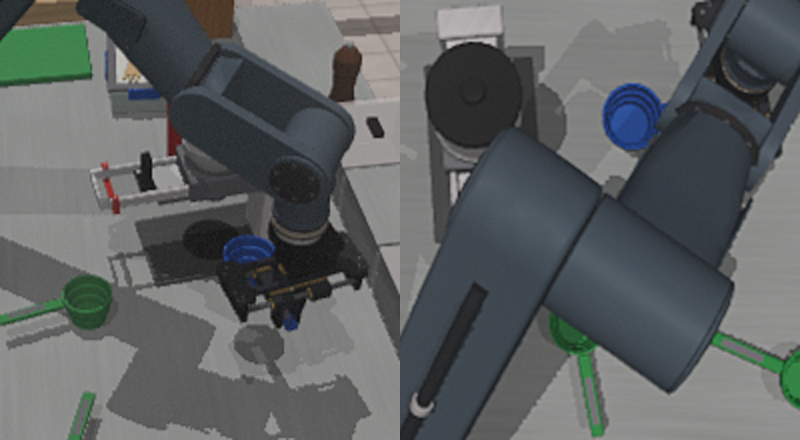

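The side crop shows the cup held upright, above and to the right of the base plate. The top crop shows the upper arm and elbow close to the hopper. I'll check arm clearance before going on.

```bash
python3 - <<'E'
from h import *
from scipy.optimize import least_squares
d=np.array([[30.28,82.16,.6243,.2216],[11.9,94.0,.4794,.3275],[23.7,103.7,.4915,.1788],[37.3,109.5,.4875,.0464],[40.4,72.8,.7041,.1575]])
J=np.radians(d[:,:2]); rp=np.sqrt(d[:,2]**2-.111**2)
f=lambda p:np.r_[p[0]+p[1]*np.sin(J[:,0])+p[2]*np.sin(J.sum(1)+p[3])-rp, p[4]+p[1]*np.cos(J[:,0])+p[2]*np.cos(J.sum(1)+p[3])-d[:,3]]
r=least_squares(f,[0,.45,.4,0,0]); print(r.x,np.degrees(r.x[3]),r.fun)
p=r.x
def ik(x,y,z,psi):
    R=np.hypot(x,y); q=np.sqrt(R*R-.111**2)
    s=least_squares(lambda j:[p[0]+p[1]*np.sin(j[0])+p[2]*np.sin(j[0]+j[1]+p[3])-q,p[4]+p[1]*np.cos(j[0])+p[2]*np.cos(j[0]+j[1]+p[3])-z],[.6,1.3]).x
    j1=np.degrees(np.arctan2(y,x)-np.arcsin(.111/R)); print((x,y,z),"J1",j1,np.degrees(s),"J6",j1+90-psi,"elbow r",p[0]+p[1]*np.sin(s[0]),"elbow z+",p[1]*np.cos(s[0]))
for a in((.6295,-.064,.06,-80),(.6295,-.064,.04,-80),(.495,.037,.19,186.3),(.455,.033,.19,186.3),(.63,.168,.04,96)): ik(*a)
# wrist-view: mat
im=cv2.imread("pics/wrist2.png"); print("lid top",onz("top",(297.5,172.5),.359))
E
```

```text
[ 0.      0.5863  0.4077  0.2814 -0.0304] 16.122422922958467 [ 0.0001  0.0002 -0.0007  0.0003  0.0001  0.0002 -0.0003 -0.0001 -0.0001
  0.0003]
(0.6295, -0.064, 0.06) J1 -15.908656402103471 [42.7626 87.6469] J6 154.09134359789653 elbow r 0.3980934163515916 elbow z+ 0.43046498908063885
(0.6295, -0.064, 0.04) J1 -15.908656402103471 [44.4627 88.0438] J6 154.09134359789653 elbow r 0.41068941141076837 elbow z+ 0.4184646899895587
(0.495, 0.037, 0.19) J1 -8.646894526587177 [ 23.0876 102.2745] J6 -104.94689452658719 elbow r 0.22992111324221762 elbow z+ 0.5393649634300355
(0.455, 0.033, 0.19) J1 -9.934136740557937 [ 20.2324 107.6327] J6 -106.23413674055794 elbow r 0.20276875924870344 elbow z+ 0.5501482356803677
(0.63, 0.168, 0.04) J1 5.1295626655298525 [45.5117 85.0027] J6 -0.8704373344701537 elbow r 0.4182813276126115 elbow z+ 0.4108761724543726
lid top [0.6065 0.0483 0.359 ]
```

View pics/side2.png

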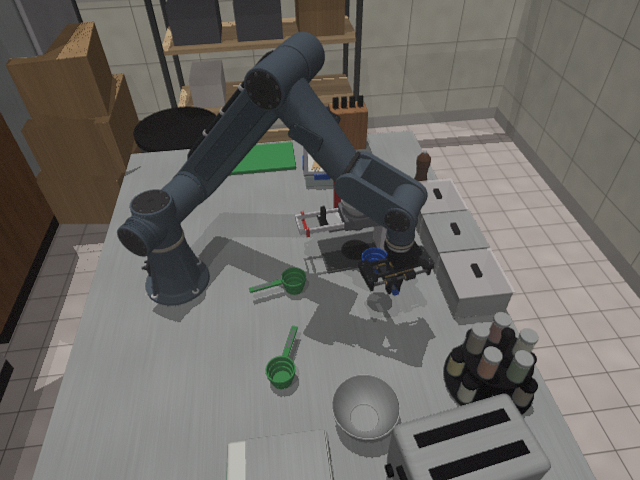

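```bash
python3 - <<'E'
from h import *
t=(.6518,-.2664)
for k in(.2,.25,.3): print(k,"side",proj("side",(*t,.1575+k)),"top",proj("top",(*t,.1575+k)))
a=np.radians(-31.3);u=np.array([np.cos(a),np.sin(a)]);l=np.array([-np.sin(a),np.cos(a)])
for z in(.35,.42):
  for px in((392.5,185),(437,207),(375,225),(425,115)):
    q=onz("top",px,z)[:2]; print(z,px,"radial",q@u,"lat",q@l)
b=cv2.imread("pics/top2.png")[80:260,300:500]
cv2.imwrite("pics/crop3.png",cv2.resize(b,(660,594),interpolation=2))
E
```

```text
0.2 side [398.8642 238.6942] top [435.5824 156.5394]
0.25 side [400.934  223.8368] top [440.1933 150.899 ]
0.3 side [403.1337 208.0468] top [445.195  144.7807]
0.35 (392.5, 185) radial 0.5879558650657198 lat 0.15862621668946494
0.35 (437, 207) radial 0.5996339075080279 lat 0.04633567754151774
0.35 (375, 225) radial 0.48817333770258575 lat 0.14294867279882822
0.35 (425, 115) radial 0.7681364994262059 lat 0.18291630617671664
0.42 (392.5, 185) radial 0.5713454650468258 lat 0.15857251138906317
0.42 (437, 207) radial 0.5823749194853904 lat 0.05251848807714249
0.42 (375, 225) radial 0.47710476976305366 lat 0.14376568422564
0.42 (425, 115) radial 0.7415190285707033 lat 0.18151355109086362
```

View pics/crop3.png

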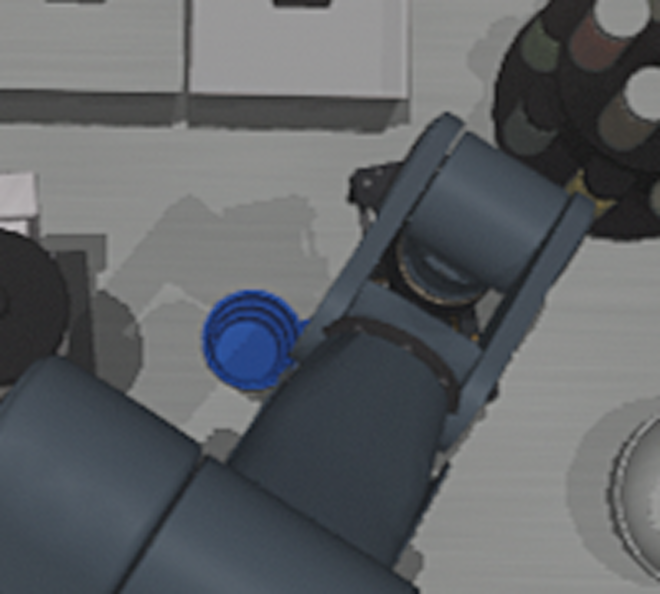

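The wrist fork would come too close to the hopper with the tool vertical. I'll set the cup down at the staging point, lean the tool about the closing axis, and re-grasp. First I need a joint check for the lean.

```bash
cat >> h.py <<'E'
def Rt(th,phi):
    th,phi=np.radians([th,phi]); o=np.array([np.cos(phi),np.sin(phi),0]); k=np.array([0,0,1.])
    x=np.cos(th)*o-np.sin(th)*k; z=-np.cos(th)*k-np.sin(th)*o; return np.c_[x,np.cross(z,x),z]
def ik(p,R,t=.28):
    from scipy.optimize import least_squares
    w=np.array(p)-t*R[:,2]; r=np.hypot(*w[:2]); j1=np.arctan2(w[1],w[0])-np.arcsin(.111/r); q=np.sqrt(r*r-.111**2)
    j=least_squares(lambda j:[.5863*np.sin(j[0])+.4077*np.sin(j.sum()+.2814)-q,t-.0304+.5863*np.cos(j[0])+.4077*np.cos(j.sum()+.2814)-w[2]],[.6,1.5]).x
    A=Ro.from_euler("ZY",[j1,j.sum()]).as_matrix(); e=Ro.from_matrix(A.T@R@Ro.from_euler("Z",-90,degrees=True).as_matrix()).as_euler("ZYZ",degrees=True)
    return np.degrees([j1,*j]).round(0),e.round(0),w
E
python3 - <<'E'
from h import *
D=np.array([.609,.052])
print(ik((.6518,-.2664,.1575),Rt(0,-78.2)))
for th in(15,25,35):
  for phi in(-75,-83):
    o=np.array([np.cos(np.radians(phi)),np.sin(np.radians(phi)),0])
    for out,b in((.2,"stage"),(0,"place")):
        c=np.r_[D,.01]+[.11*out,-.994*out,0]; R=Rt(th,phi); g=c+.118*o+[0,0,.05]
        print(th,phi,b,*ik(g+.0187*R[:,2],R))
E
```

```text
(array([-31.,  40.,  73.]), array([  0.,  67., 137.]), array([ 0.6518, -0.2664,  0.4375]))
15 -75 stage [-34.  52.  68.] [ 10.  71. 127.] [ 0.679  -0.3261  0.3124]
15 -75 place [-21.  47.  82.] [ 14.  60. 136.] [ 0.657  -0.1273  0.3124]
15 -83 stage [-36.  51.  72.] [ 12.  68. 132.] [ 0.6536 -0.331   0.3124]
15 -83 place [-22.  46.  86.] [ 16.  56. 142.] [ 0.6316 -0.1322  0.3124]
25 -75 stage [-36.  55.  63.] [ 16.  82. 124.] [ 0.6901 -0.3674  0.2968]
25 -75 place [-23.  49.  79.] [ 21.  69. 131.] [ 0.6681 -0.1686  0.2968]
25 -83 stage [-38.  54.  67.] [ 18.  78. 128.] [ 0.6588 -0.3735  0.2968]
25 -83 place [-25.  48.  84.] [ 23.  64. 135.] [ 0.6368 -0.1747  0.2968]
35 -75 stage [-38.  59.  58.] [ 20.  92. 123.] [ 0.7003 -0.4055  0.274 ]
35 -75 place [-26.  52.  76.] [ 26.  77. 127.] [ 0.6783 -0.2067  0.274 ]
35 -83 stage [-40.  57.  63.] [ 23.  87. 126.] [ 0.6636 -0.4127  0.274 ]
35 -83 place [-28.  51.  82.] [ 30.  72. 130.] [ 0.6416 -0.2139  0.274 ]
```

Emit:
carry_out:
  deltas:
    - [[-0.01,0,0.05,0,0,0.005,1],[-0.02,0,0.17,0,0,0.01,1],[-0.02,0,0.3,0,0,0.015,1],[-0.02,0,0.45,0,0,0.015,1],[-0.02,0,0.58,0,0,0.015,1],[-0.02,0,0.68,0,0,0.015,1],[-0.02,0,0.75,0,0,0.015,1],[-0.02,0,0.79,0,0,0.015,1],[-0.02,0,0.81,0,0,0.015,1],[-0.02,0,0.82,0,0,0.015,1]]

```text
time_s: 11.18
position: [0.652, -0.2644, 0.0372]
tcp_rot: [[0.117, -0.993, 0.0], [-0.993, -0.117, -0.001], [0.001, 0.0, -1.0]]
force: [-1.7, -1.0, 3.9]
opening: 0.203
grasp_force: 30.0
```

```bash
python3 - <<'E'
from h import *
plan((.6518,-.263,.0333),-83.5)
E
```

```text
t 11.1833 pos [ 0.652  -0.2644  0.0372] psi -83.27641950098435 J [-31.1  48.7  76.7  -0.   54.6 142.2] open 0.2031963067129361 30.032390356063843 F [-1.6599 -0.9712  3.8949]
shift [-0.0094  0.0004  0.0259] turn [ 0.     -0.0001  0.0006]
```

Emit:
carry_out:
  deltas:
    - [[0,0,0.01,0,0,0,1],[0,0,0.015,0,0,0,1],[0,0,0.015,0,0,0,-0.2],[0,0,0.015,0,0,0,-0.2],[0,0,0.015,0,0,0,-0.2],[0,0,0.015,0,0,0,-0.2],[0,0,0.015,0,0,0,-0.2],[0,0,0.015,0,0,0,-0.2],[0,0,0.015,0,0,0,-0.2],[0,0,0.015,0,0,0,-0.2]]

```text
time_s: 12.02
position: [0.6519, -0.2637, 0.0342]
tcp_rot: [[0.116, -0.993, -0.0], [-0.993, -0.116, 0.0], [-0.0, 0.0, -1.0]]
force: [-0.0, 0.6, -0.0]
opening: 0.59
grasp_force: 0.0
```

```bash
python3 - <<'E'
from h import *
from rig import capture
plan((.6518,-.263,.0333),-83.5)
cv2.imwrite("pics/wrist4.png",capture("wrist")[:,:,::-1])
b=cv2.imread("pics/wrist4.png");cv2.imwrite("pics/w4.png",cv2.resize(b,(480,360)))
E
```

```text
t 12.0167 pos [ 0.6519 -0.2637  0.0342] psi -83.31993800863312 J [-31.1  48.9  76.8   0.   54.3 142.2] open 0.590057363446729 0.0 F [-0.0079  0.5764 -0.0495]
shift [-0.0048  0.0002  0.0061] turn [0.     0.     0.0005]
```

View pics/w4.png

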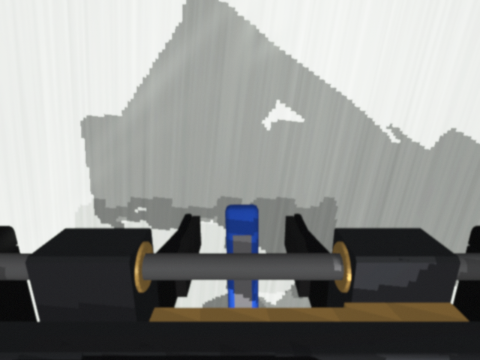

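Wrist view: the cup is standing and the handle tip at (242,215) sits centred between the open fingers. Now I lean the tool and re-grip.

Emit:
carry_out:
  deltas:
    - [[-0.013,0,-0.001,0,-0.017,0,-0.2],[-0.027,0,-0.003,0,-0.034,0,-0.2],[-0.04,0,-0.007,0,-0.052,0,-0.2],[-0.053,0,-0.012,0,-0.069,0,-0.2],[-0.053,0,-0.012,0,-0.069,0,-0.2],[-0.053,0,-0.012,0,-0.069,0,-0.2],[-0.053,0,-0.012,0,-0.069,0,1],[-0.053,0,-0.012,0,-0.069,0,1],[-0.053,0,-0.012,0,-0.069,0,1],[-0.053,0,-0.012,0,-0.069,0,1]]

```text
time_s: 12.9
position: [0.6513, -0.2546, 0.0368]
tcp_rot: [[0.107, -0.993, -0.049], [-0.902, -0.118, 0.416], [-0.419, -0.0, -0.908]]
force: [-1.0, 0.0, 0.3]
opening: 0.383
grasp_force: 0.0
```

Emit:
carry_out:
  deltas:
    - [[0,0,0,0,0,0,1],[0,0,0,0,0,0,1],[0,0,0,0,0,0,1],[0,0,0,0,0,0,1],[0,0,0,0,0,0,1],[0,0,0,0,0,0,1],[0,0,0,0,0,0,1],[0,0,0,0,0,0,1],[0,0,0,0,0,0,1],[0,0,0,0,0,0,1]]

```text
time_s: 13.73
position: [0.651, -0.2559, 0.0361]
tcp_rot: [[0.105, -0.993, -0.049], [-0.901, -0.116, 0.417], [-0.42, 0.0, -0.907]]
force: [0.4, 1.0, 0.8]
opening: 0.201
grasp_force: 30.0
```

```bash
cat >> h.py <<'E'
def planR(p,R1):
    s=telemetry.read_state(); R=np.array(s["tcp_rot"]); print("t",s["time_s"],"pos",np.array(s["position"]),"J",np.array(s["joint_positions"]).round(1),"open",s["opening"],s["grasp_force"],"F",np.array(s["force"])); print(R)
    print("shift",R.T@(np.array(p)-s["position"])/.15,"turn",Ro.from_matrix(R.T@R1).as_rotvec()/2/np.pi)
E
python3 - <<'E'
from h import *
from rig import capture
planR((.6518,-.263,.0333),Rt(25,-83.5))
P=lambda mm,z,n:np.array([onz(n,(x,y),z)[:2] for y,x in np.argwhere(mm>0)])
# cup from top view: rim; mat again from side
for n,k in(("top",17),("side",13)):
    im=capture(n)[:,:,::-1].copy(); cv2.imwrite(f"pics/{n}5.png",im)
    m=mask(im,(100,90,40),(130,255,255))
    if n=="top": m[:,:340]=0
    else: m[:220]=0
    for b,st,ce in blobs(m,80):
        p=P(b,.058,n); print(n,st,ce,onz(n,ce,.058),cv2.minEnclosingCircle((p*1000).astype(np.float32)))
s=cv2.imread("pics/side0.png"); g=cv2.GaussianBlur(cv2.cvtColor(s,cv2.COLOR_BGR2GRAY),(3,3),0)
mm=np.zeros_like(g); mm[236:262,336:374]=(g[236:262,336:374]<40)*255
mm=cv2.morphologyEx(mm,cv2.MORPH_OPEN,cv2.getStructuringElement(2,(9,9)))
p=P(mm,.008,"side"); print("mat",p.mean(0),np.ptp(p,0),cv2.minEnclosingCircle((p*1000).astype(np.float32)))
# rails centreline top at z=.178
t=cv2.cvtColor(cv2.imread("pics/top0.png"),cv2.COLOR_BGR2GRAY)
for r,l0,r0 in((212,(285,288),(314,318)),(222,(285,289),(315,319)),(240,(286,290),(316,320)),(246,(287,290),(317,320))):
    f=lambda a:np.average(np.arange(*a),weights=np.maximum(t[r,a[0]:a[1]].astype(float)-125,0)+.01)
    print(r,(onz("top",(f(l0),r),.178)[:2]+onz("top",(f(r0),r),.178)[:2])/2)
E
```

```text
t 13.7333 pos [ 0.651  -0.2559  0.0361] J [-38.2  55.   65.7  17.7  78.  128.5] open 0.2009948554749098 30.00007508089766 F [0.4489 1.0113 0.8447]
[[ 0.1055 -0.9932 -0.0489]
 [-0.9013 -0.1162  0.4174]
 [-0.4202  0.     -0.9074]]
shift [ 0.0512  0.     -0.0032] turn [ 0.0002 -0.0004  0.0004]
side [363 276  21  24 272] [371.3787 288.8382] [ 0.6201 -0.1718  0.058 ] ((619.2683715820312, -163.51380920410156), 48.3213005065918)
mat [0.6138 0.0519] [0.0984 0.092 ] ((614.5845947265625, 53.49170684814453), 50.07461166381836)
212 [0.5426 0.0453]
222 [0.5165 0.0426]
240 [0.4697 0.0384]
246 [0.4541 0.0368]
```

```bash
python3 - <<'E'
from h import *
from rig import camera_info
from scipy.optimize import least_squares
im=cv2.imread("pics/w1.png"); g=cv2.cvtColor(im,cv2.COLOR_BGR2GRAY)
c=camera_info("wrist"); T=np.eye(4)
T[:3,:3]=Ro.from_matrix([[-.8937,.4488,-.001],[.4488,.8937,.001],[.001,.001,-1]]).as_matrix();T[:3,3]=(.4393,-.1919,.3275)
C=(c["mtx"],T@c["T_tool_cam"])
print("D guesses in w1",proj("",(.609,.052,.008),C),proj("",(.6138,.053,.008),C))
print(g[190:272:6,505:600:5])
m=np.zeros_like(g); m[180:275,500:600]=(cv2.GaussianBlur(g,(3,3),0)[180:275,500:600]<38)*255
for b,st,ce in blobs(m,200):
    cs,_=cv2.findContours(b.astype(np.uint8),0,1); q=max(cs,key=cv2.contourArea)[:,0]
    w=np.array([onz("",p,.008,C)[:2] for p in q]); print(st,ce)
    r=least_squares(lambda v:np.hypot(*(w-v).T)-.05,[.611,.052],loss="cauchy",f_scale=.001); print("mat wrist",r.x,(abs(r.fun)<.0015).sum() if 0 else (abs(np.hypot(*(w-r.x).T)-.05)<.0015).sum(),len(w))
# red marker check in w1 and grip
m=mask(im,(0,150,90),(8,255,255))
for b,st,ce in blobs(m,50):print("red",st,ce)
print("marker proj",proj("",(.4366,.0319,.181),C))
E
```

```text
D guesses in w1 [552.8465 225.5407] [554.7122 228.4485]
[[ 43  45  46  45  45  44  43  44  43  52  32  67  90 144 239 236 234 234
  234]
 [ 44  44  44  44  44  45  39  19  17  17  14  44  88  88 231 236 233 234
  234]
 [ 45  44  46  44  44  28  16  16  17  17  16  28  63  89 122 238 235 234
  234]
 [ 47  45  43  46  23  14  16  15  16  16  17  17  41  88  89 223 235 233
  238]
 [ 45  45  44  34  15  14  15  20  16  16  16  17  20  53  88 105 237 235
  247]
 [ 44  46  44  16  16  16  15  20  17  16  15  19  17  42  85  89 210 234
  240]
 [ 46  45  41  16  15  16  18  20  15  16  15  16  17  20  46  89  98 237
  246]
 [ 45  47  38  16  16  19  20  19  21  16  16  16  15  18  37  81  92 211
  247]
 [ 54  49  41  17  20  19  21  20  22  18  17  16  16  17  16  49  99 105
  247]
 [ 58  59  58  21  19  19  19  19  20  17  16  15  16  17  38  49  68  93
  192]
 [ 57  58  57  51  21  19  19  19  20  20  18  15  13  16  46  49  52  55
   60]
 [ 59  58  58  58  52  20  21  21  17  20  18  18  14  16  40  48  47  48
   51]
 [ 60  59  60  60  59  59  48  29  22  22  25  37  42  46  46  47  48  46
   47]
 [ 56  59  59  57  57  58  58  56  59  58  59  58  53  45  45  46  47  48
   46]]
[ 515  190   64   74 3380] [545.8308 229.8373]
mat wrist [0.6115 0.0541] 123 197
red [ 518   64  103   71 1295] [569.5143  99.8224]
marker proj [589.7548  93.5131]
```

Emit:
carry_out:
  deltas:
    - [[-0.02,0,-0.05,0,0,0,1],[-0.05,0,-0.1,0,0,0,1],[-0.07,0,-0.15,0,0,0,1],[-0.13,0.001,-0.12,0,0,0,1],[-0.23,0.003,-0.08,0,0,0,1],[-0.35,0.005,-0.02,0,0,0,1],[-0.47,0.007,0.03,0,0,0,1],[-0.58,0.009,0.08,0,0,0,1],[-0.65,0.01,0.12,0,0,0,1],[-0.68,0.011,0.13,0,0,0,1]]

```text
time_s: 14.67
position: [0.6368, -0.1532, 0.0614]
tcp_rot: [[0.107, -0.993, -0.051], [-0.901, -0.118, 0.418], [-0.421, 0.001, -0.907]]
force: [-0.4, 0.0, -1.2]
opening: 0.204
grasp_force: 30.0
```

```bash
python3 - <<'E'
from h import *
from rig import capture
D=np.array([.6115,.0528]); off=np.array([.651,-.2559])-[.638,-.1465]
planR((*(D+off),.0361+.02),Rt(25,-83.5))
for n in("side","top"): cv2.imwrite(f"pics/{n}6.png",capture(n)[:,:,::-1])
a=cv2.imread("pics/side6.png")[150:310,290:450];b=cv2.imread("pics/top6.png")[130:290,260:420]
cv2.imwrite("pics/crop6.png",np.hstack([cv2.resize(x,(400,400),interpolation=2) for x in(a,b)]))
E
```

```text
t 14.6667 pos [ 0.6368 -0.1532  0.0614] J [-32.3  49.4  75.7  20.   72.4 131.9] open 0.2041627115537188 29.999650411773473 F [-0.3687  0.033  -1.2242]
[[ 0.1069 -0.993  -0.051 ]
 [-0.9006 -0.1185  0.4182]
 [-0.4213  0.0012 -0.9069]]
shift [-0.5738  0.0051  0.3058] turn [ 0.0005 -0.0002  0.0007]
```

View pics/crop6.png

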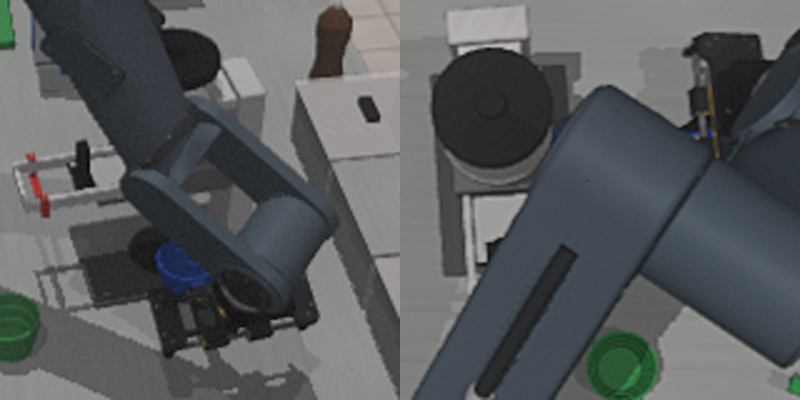

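The crop shows the cup level at about (185,262), moving in over the plate below the spout. The wrist is clear of the hopper and the marker is untouched. Going on.

Emit:
carry_out:
  deltas:
    - [[-0.02,0,0.01,0,0,0,1],[-0.07,0.001,0.04,0,0,0,1],[-0.15,0.001,0.08,0,0,0,1],[-0.25,0.002,0.13,0,0,0,1],[-0.35,0.003,0.185,0,0,0,1],[-0.44,0.004,0.235,0,0,0,1],[-0.51,0.005,0.27,0,0,0,1],[-0.55,0.005,0.295,0,0,0,1],[-0.575,0.005,0.305,0,0,0,1],[-0.575,0.005,0.305,0,0,0,1]]

```text
time_s: 15.6
position: [0.6254, -0.0581, 0.056]
tcp_rot: [[0.107, -0.993, -0.05], [-0.901, -0.118, 0.417], [-0.42, 0.0, -0.907]]
force: [0.2, 0.3, -1.1]
opening: 0.2
grasp_force: 30.0
```

```bash
python3 - <<'E'
from h import *
from rig import capture
D=np.array([.6115,.0528]); off=np.array([.651,-.2559])-[.638,-.1465]
planR((*(D+off),.0361+.008),Rt(25,-83.5))
im=capture("side")[:,:,::-1].copy(); cv2.imwrite("pics/side7.png",im)
P=lambda mm,z,n:np.array([onz(n,(x,y),z)[:2] for y,x in np.argwhere(mm>0)])
m=mask(im,(100,90,40),(130,255,255)); m[:200]=0
for b,st,ce in blobs(m,60): print(st,ce)
z=.02+.058
for a in range(0,360,45): print(a,proj("side",(D[0]+.0405*np.cos(np.radians(a)),D[1]+.0405*np.sin(np.radians(a)),z)))
E
```

```text
t 15.6 pos [ 0.6254 -0.0581  0.056 ] J [-25.7  47.3  82.9  22.9  65.6 135. ] open 0.19996015421856503 29.999695932492614 F [ 0.1932  0.3378 -1.1303]
[[ 0.1067 -0.9931 -0.0496]
 [-0.9011 -0.1176  0.4173]
 [-0.4202  0.0002 -0.9074]]
shift [0.024  0.0047 0.0766] turn [ 0.0003 -0.0004  0.0006]
[344 230  21  17 234] [353.0855 237.7521]
0 [367.1853 234.0112]
45 [362.1423 228.7622]
90 [353.3692 227.2967]
135 [345.8141 230.3985]
180 [343.7968 236.3772]
225 [348.6903 241.8105]
270 [357.7392 243.3854]
315 [365.4438 240.0993]
```

Emit:
carry_out:
  deltas:
    - [[0.006,0.001,0.02,0,0,0,1],[0.012,0.002,0.04,0,0,0,1],[0.018,0.004,0.06,0,0,0,1],[0.024,0.005,0.077,0,0,0,1],[0.024,0.005,0.077,0,0,0,1],[0.024,0.005,0.077,0,0,0,1],[0.024,0.005,0.077,0,0,0,1],[0.024,0.005,0.077,0,0,0,1],[0.024,0.005,0.077,0,0,0,1],[0.024,0.005,0.077,0,0,0,1]]

```text
time_s: 16.48
position: [0.6247, -0.058, 0.0441]
tcp_rot: [[0.106, -0.993, -0.049], [-0.902, -0.116, 0.417], [-0.42, -0.0, -0.908]]
force: [0.8, -1.3, 0.9]
opening: 0.203
grasp_force: 30.0
```

```bash
python3 - <<'E'
from h import *
from rig import capture
planR((.6245,-.0566,.0441),Rt(25,-83.5))
im=capture("side")[:,:,::-1].copy(); cv2.imwrite("pics/side8.png",im)
m=mask(im,(100,90,40),(130,255,255)); m[:200]=0
for b,st,ce in blobs(m,60): print(st,ce)
E
```

```text
t 16.4833 pos [ 0.6247 -0.058   0.0441] J [-25.8  48.2  83.2  23.1  64.4 134.5] open 0.20310841850715253 30.000207871198654 F [ 0.7713 -1.2549  0.8869]
[[ 0.1058 -0.9932 -0.0485]
 [-0.9015 -0.1164  0.4168]
 [-0.4196 -0.0003 -0.9077]]
shift [-0.0085  0.0006  0.0041] turn [ 0.0002 -0.0005  0.0005]
[344 230  20  20 254] [352.3386 239.8976]
```

Emit:
carry_out:
  deltas:
    - [[0,0,0.005,0,0,0,1],[0,0,0.005,0,0,0,0.6],[0,0,0.005,0,0,0,0],[0,0,0.005,0,0,0,-0.4],[0,0,0.005,0,0,0,-0.4],[0,0,0.005,0,0,0,-0.4],[0,0,0.005,0,0,0,-0.4],[0,0,0.005,0,0,0,-0.4],[0,0,-0.03,0,0,0,-0.4],[0,0,-0.1,0,0,0,-0.4]]

```text
time_s: 17.37
position: [0.6243, -0.0634, 0.057]
tcp_rot: [[0.105, -0.993, -0.052], [-0.901, -0.117, 0.418], [-0.422, 0.003, -0.907]]
force: [0.3, 0.9, -0.2]
opening: 0.67
grasp_force: 0.0
```

Emit:
carry_out:
  deltas:
    - [[0,0,-0.08,0,0,0,-0.4],[0,0,-0.2,0,0,0,-0.4],[0,0,-0.35,0,0,0,-0.4],[0,0,-0.5,0,0,0,-0.4],[0,0,-0.65,0,0,0,-0.4],[0,0,-0.8,0,0,0,-0.4],[0,0,-0.93,0,0,0,-0.4],[0,0,-1,0,0,0,-0.4],[0,0,-1,0,0,0,-0.4],[0,0,-1,0,0,0,-0.4]]

```text
time_s: 18.2
position: [0.6327, -0.1271, 0.1944]
tcp_rot: [[0.105, -0.993, -0.048], [-0.902, -0.116, 0.417], [-0.419, -0.001, -0.908]]
force: [-1.5, 0.2, 0.3]
opening: 0.7
grasp_force: 0.0
```

```bash
python3 - <<'E'
from h import *
from rig import capture
planR((.56,-.22,.32),Rt(0,-30))
im=capture("side")[:,:,::-1].copy(); cv2.imwrite("pics/side9.png",im)
m=mask(im,(100,90,40),(130,255,255)); m[:200]=0
P=lambda mm,z,n:np.array([onz(n,(x,y),z)[:2] for y,x in np.argwhere(mm>0)])
for b,st,ce in blobs(m,30): print(st,ce)
C=np.array([.6115,.0528]); print([proj("side",(C[0]+.0405*np.cos(np.radians(a)),C[1]+.0405*np.sin(np.radians(a)),.066)) for a in range(0,360,45)])
o=np.array([.113,-.9936]); print("handle tip",proj("side",(*(C+.145*o),.058)))
E
```

```text
t 18.2 pos [ 0.6327 -0.1271  0.1944] J [-30.6  39.1  74.   19.7  82.9 137.5] open 0.69985375965692 0.0 F [-1.5109  0.1645  0.3458]
[[ 0.1055 -0.9933 -0.0476]
 [-0.9017 -0.1157  0.4166]
 [-0.4193 -0.001  -0.9078]]
shift [ 0.1564  0.5523 -0.9953] turn [-0.0322  0.0637 -0.1458]
[344 231  10  24 125] [348.176 243.128]
[358 251  14  19  75] [364.9467 261.0533]
[array([366.9974, 236.5592]), array([361.9824, 231.3058]), array([353.2547, 229.8376]), array([345.7374, 232.9405]), array([343.7296, 238.9229]), array([348.5965, 244.3598]), array([357.5972, 245.9369]), array([365.2625, 242.6505])]
handle tip [368.5365 269.5267]
```

Emit:
carry_out:
  deltas:
    - [[0.02,0.05,-0.1,-0.0036,0.0071,-0.0162,-1],[0.03,0.12,-0.22,-0.0072,0.0142,-0.0324,-1],[0.05,0.18,-0.33,-0.0107,0.0212,-0.0486,-1],[0.07,0.25,-0.44,-0.0143,0.0283,-0.0648,-1],[0.09,0.31,-0.55,-0.0179,0.0354,-0.081,-1],[0.1,0.37,-0.66,-0.0215,0.0425,-0.0972,-1],[0.12,0.43,-0.77,-0.025,0.0495,-0.1134,-1],[0.14,0.49,-0.88,-0.0286,0.0566,-0.1296,-1],[0.156,0.55,-0.99,-0.0322,0.0637,-0.1458,-1],[0.156,0.55,-0.99,-0.0322,0.0637,-0.1458,-1]]

```text
time_s: 19.08
position: [0.5594, -0.219, 0.3204]
tcp_rot: [[0.867, -0.498, 0.0], [-0.498, -0.867, -0.001], [0.001, 0.001, -1.0]]
force: [0.2, 0.7, 0.4]
opening: 0.999
grasp_force: 0.0
```

Emit:
carry_out:
  deltas:
    - [[0,0,0,0,0,-0.015,-1],[0,0,0,0,0,-0.034,-1],[0,0,0,0,0,-0.053,-1],[0,0,0,0,0,-0.072,-1],[0,0,0,0,0,-0.091,-1],[0,0,0,0,0,-0.11,-1],[0,0,0,0,0,-0.129,-1],[0,0,0,0,0,-0.148,-1],[0,0,0,0,0,-0.167,-1],[0,0,0,0,0,-0.186,-1]]

```text
time_s: 19.92
position: [0.5602, -0.2181, 0.3161]
tcp_rot: [[0.797, 0.605, -0.005], [0.605, -0.797, 0.005], [-0.001, -0.007, -1.0]]
force: [0.6, -0.2, -0.1]
opening: 0.998
grasp_force: 0.0
```

Emit:
carry_out:
  deltas:
    - [[0,0,0,0,0,-0.019,-1],[0,0,0,0,0,-0.038,-1],[0,0,0,0,0,-0.057,-1],[0,0,0,0,0,-0.076,-1],[0,0,0,0,0,-0.095,-1],[0,0,0,0,0,-0.114,-1],[0,0,0,0,0,-0.133,-1],[0,0,0,0,0,-0.152,-1],[0,0,0,0,0,-0.171,-1],[0,0,0,0,0,-0.186,-1]]

```text
time_s: 20.75
position: [0.5602, -0.218, 0.3161]
tcp_rot: [[-0.244, 0.97, -0.005], [0.97, 0.244, 0.005], [0.006, -0.004, -1.0]]
force: [-0.1, 0.9, -0.6]
opening: 0.996
grasp_force: 0.0
```

```bash
python3 - <<'E'
from h import *
from rig import capture
plan((.42,-.1,.32),186.2)
t=capture("top")[:,:,::-1].copy(); cv2.imwrite("pics/top10.png",t)
g=cv2.cvtColor(t,cv2.COLOR_BGR2GRAY)
for r in range(226,238,1): print(r,g[r,288:318].tolist())
E
```

```text
t 20.75 pos [ 0.5602 -0.218   0.3161] psi 104.13874404295241 J [-31.9  23.4  78.6   0.1  78.5 -46.1] open 0.9961641479635227 0.0 F [-0.1009  0.894  -0.6452]
shift [ 0.9917 -0.7144 -0.0179] turn [ 0.0002 -0.0012 -0.2279]
226 [175, 114, 126, 168, 164, 159, 152, 138, 124, 93, 28, 31, 37, 38, 37, 39, 38, 30, 24, 24, 20, 19, 49, 136, 168, 167, 122, 123, 171, 177]
227 [171, 113, 130, 171, 166, 144, 79, 22, 31, 32, 36, 41, 43, 45, 44, 43, 45, 42, 35, 35, 35, 28, 77, 147, 169, 167, 125, 98, 155, 177]
228 [174, 135, 130, 170, 166, 157, 108, 33, 42, 42, 42, 47, 46, 47, 46, 47, 46, 43, 37, 36, 38, 31, 68, 144, 169, 168, 128, 104, 157, 175]
229 [174, 137, 128, 169, 166, 157, 106, 34, 44, 42, 43, 46, 47, 47, 47, 46, 46, 43, 38, 38, 38, 32, 35, 136, 171, 167, 136, 103, 153, 176]
230 [172, 133, 128, 170, 165, 162, 117, 31, 44, 44, 43, 41, 39, 41, 38, 38, 39, 36, 36, 38, 39, 37, 37, 137, 170, 167, 140, 90, 141, 176]
231 [174, 132, 121, 167, 165, 172, 137, 30, 42, 46, 42, 35, 38, 36, 35, 36, 34, 35, 38, 39, 40, 40, 38, 138, 173, 170, 154, 109, 140, 177]
232 [175, 134, 101, 155, 167, 172, 137, 32, 43, 46, 45, 40, 36, 37, 39, 37, 36, 38, 43, 45, 45, 43, 32, 132, 170, 163, 149, 103, 137, 177]
233 [176, 137, 107, 161, 171, 176, 140, 32, 43, 45, 45, 43, 40, 42, 42, 42, 39, 43, 45, 44, 43, 43, 35, 98, 128, 107, 79, 57, 137, 177]
234 [174, 136, 99, 147, 159, 160, 125, 36, 43, 42, 45, 44, 45, 43, 42, 43, 44, 41, 42, 40, 37, 51, 56, 39, 37, 44, 35, 37, 140, 177]
235 [176, 140, 56, 50, 48, 34, 33, 37, 48, 54, 47, 49, 48, 45, 47, 48, 46, 46, 47, 45, 43, 66, 74, 55, 56, 65, 51, 45, 141, 176]
236 [177, 146, 73, 49, 47, 50, 53, 55, 66, 76, 68, 66, 68, 54, 48, 53, 58, 59, 61, 61, 61, 56, 57, 54, 59, 63, 59, 52, 144, 177]
237 [177, 150, 88, 69, 72, 75, 76, 78, 78, 76, 75, 76, 76, 64, 49, 48, 65, 76, 75, 71, 72, 68, 76, 77, 79, 86, 90, 78, 145, 174]
```

Emit:
carry_out:
  deltas:
    - [[0.05,-0.03,0,0,0,-0.019,-1],[0.15,-0.1,0,0,0,-0.038,-1],[0.3,-0.2,0,0,0,-0.057,-1],[0.45,-0.32,0,0,0,-0.076,-1],[0.6,-0.43,0,0,0,-0.095,-1],[0.75,-0.54,0,0,0,-0.114,-1],[0.88,-0.63,0,0,0,-0.133,-1],[0.95,-0.69,0,0,0,-0.152,-1],[0.98,-0.71,0,0,0,-0.171,-1],[0.98,-0.71,0,0,0,-0.19,-1]]

```text
time_s: 21.63
position: [0.4198, -0.1001, 0.3176]
tcp_rot: [[-0.991, 0.131, -0.005], [0.131, 0.991, 0.004], [0.005, 0.003, -1.0]]
force: [0.2, -0.7, -0.4]
opening: 1.004
grasp_force: 0.0
```

```bash
python3 - <<'E'
from h import *
plan((.485,.039,.31),186.2)
E
```

```text
t 21.6333 pos [ 0.4198 -0.1001  0.3176] psi 172.4983779010574 J [ -28.4    8.2  100.4    0.1   71.7 -110.9] open 1.003676691522553 0.0 F [ 0.1587 -0.7446 -0.416 ]
shift [-0.3099  0.9762  0.0525] turn [ 0.0006 -0.0007 -0.0381]
```

Emit:
carry_out:
  deltas:
    - [[-0.02,0.05,0,0,0,-0.008,-1],[-0.05,0.15,0,0,0,-0.016,-1],[-0.1,0.3,0,0,0,-0.024,-1],[-0.15,0.45,0.02,0,0,-0.032,-1],[-0.2,0.62,0.04,0,0,-0.038,-1],[-0.25,0.78,0.05,0,0,-0.038,-1],[-0.29,0.9,0.05,0,0,-0.038,-1],[-0.31,0.96,0.05,0,0,-0.038,-1],[-0.31,0.976,0.05,0,0,-0.038,-1],[-0.31,0.976,0.05,0,0,-0.038,-1]]

```text
time_s: 22.47
position: [0.4868, 0.0371, 0.3105]
tcp_rot: [[-0.994, -0.105, -0.003], [-0.105, 0.994, 0.001], [0.003, 0.001, -1.0]]
force: [0.5, -0.4, -0.4]
opening: 1.001
grasp_force: 0.0
```

```bash
python3 - <<'E'
from h import *
from rig import capture
plan((.4972,.0404,.25),186.2)
C=cam("wrist")
cv2.imwrite("pics/w11.png",capture("wrist")[:,:,::-1])
e=np.array([np.cos(np.radians(6.2)),np.sin(np.radians(6.2))]);D=np.array([.6115,.0528])
for nm,x,z in(("grip top",-.115,.224),("edge",-.130,.168),("marker",-.1704,.183)): print(nm,proj("wrist",(*(D+x*e),z),C))
E
```

```text
t 22.4667 pos [0.4868 0.0371 0.3105] psi -173.97828309560302 J [  -8.8   13.7   94.3    0.    72.2 -104.8] open 1.001341818451943 0.0 F [ 0.5288 -0.3613 -0.3826]
shift [-0.0729  0.0143  0.4034] turn [ 0.0002 -0.0005 -0.0005]
grip top [326.8124 265.0758]
edge [326.1572 223.9641]
marker [326.2785 175.7805]
```

View pics/w11.png

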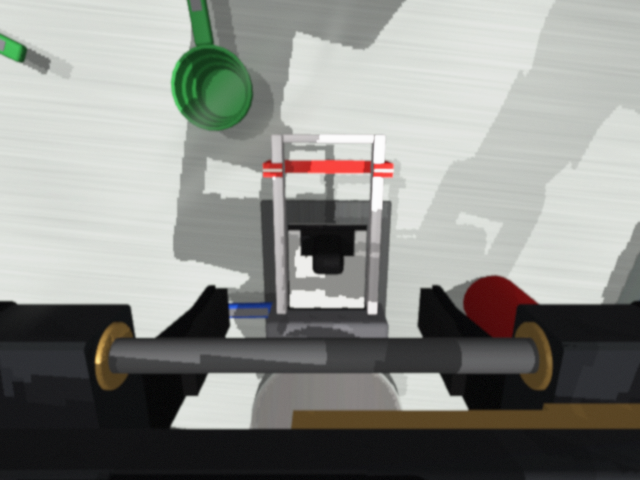

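Wrist view: the grip top is at (328,262), the slide's front edge at row ~228 (columns 290–368), and the marker ears with white lines at (272,169) and (383,169). The cup's handle at (250,309) points out to the right of the housing. I'll measure the edge and the marker lines.

```bash
python3 - <<'E'
from h import *
im=cv2.imread("pics/w11.png"); hsv=cv2.cvtColor(im,cv2.COLOR_BGR2HSV); g=cv2.cvtColor(im,cv2.COLOR_BGR2GRAY)
C=cam("wrist")
e=np.array([np.cos(np.radians(6.2)),np.sin(np.radians(6.2))]);D=np.array([.6115,.0528]);n=np.array([-e[1],e[0]])
print("sat ears"); 
for r in range(158,182): print(r,hsv[r,262:286:2,1].tolist(),hsv[r,372:396:2,1].tolist())
print("edge"); 
for r in range(220,240): print(r,g[r,290:370:8].tolist())
print("grip"); 
for r in range(240,278,3): print(r,g[r,306:350:2].tolist())
for nm,px,z in(("earL",(272,169),.183),("earR",(384,169),.183),("edge",(328,228),.168),("gripfront",(328,248),.224),("gripback",(328,273),.224)):
    q=onz("wrist",px,z,C)[:2]-D; print(nm,q@e,q@n)
E
```

```text
sat ears
158 [7, 7, 6, 10, 14, 7, 5, 4, 5, 5, 6, 13] [4, 1, 0, 0, 0, 1, 2, 7, 7, 6, 6, 6]
159 [9, 7, 13, 42, 45, 11, 5, 5, 5, 5, 10, 37] [4, 1, 0, 0, 0, 1, 6, 9, 6, 7, 6, 6]
160 [7, 13, 44, 98, 94, 13, 5, 4, 5, 5, 8, 73] [10, 1, 1, 0, 1, 1, 15, 36, 19, 8, 6, 6]
161 [13, 42, 102, 166, 142, 24, 13, 13, 12, 12, 14, 93] [14, 1, 1, 0, 1, 1, 36, 104, 63, 23, 9, 6]
162 [34, 104, 168, 200, 176, 60, 41, 41, 42, 44, 40, 102] [23, 13, 7, 7, 8, 14, 85, 186, 145, 81, 40, 8]
163 [71, 166, 196, 203, 196, 128, 108, 107, 111, 115, 82, 102] [36, 62, 54, 51, 60, 89, 160, 203, 196, 162, 99, 20]
164 [95, 191, 200, 201, 204, 183, 174, 176, 177, 176, 111, 101] [48, 137, 139, 135, 144, 166, 189, 197, 197, 188, 139, 32]
165 [96, 194, 201, 200, 204, 200, 200, 200, 199, 197, 120, 97] [53, 176, 185, 183, 185, 189, 192, 191, 190, 190, 153, 38]
166 [89, 191, 199, 200, 202, 201, 203, 199, 200, 195, 120, 85] [52, 184, 189, 192, 189, 190, 193, 189, 187, 184, 153, 37]
167 [80, 180, 185, 184, 184, 185, 185, 184, 183, 181, 114, 81] [54, 176, 180, 181, 179, 179, 179, 179, 177, 173, 142, 37]
168 [66, 134, 136, 132, 130, 
[... 3178 characters left out ...]
 29, 31, 30, 19, 26, 107, 140, 141]
267 [238, 238, 234, 140, 23, 20, 21, 26, 24, 24, 26, 25, 25, 27, 26, 27, 25, 21, 34, 120, 141, 141]
270 [238, 238, 236, 189, 46, 19, 24, 22, 24, 21, 22, 21, 20, 23, 24, 22, 23, 21, 55, 128, 142, 141]
273 [237, 238, 237, 234, 194, 126, 89, 81, 80, 71, 46, 43, 45, 44, 44, 44, 56, 75, 118, 139, 141, 142]
276 [201, 204, 207, 206, 204, 203, 199, 219, 226, 206, 140, 135, 136, 136, 136, 135, 139, 140, 141, 141, 142, 141]
earL -0.17559534259807794 -0.04065298469297743
earR -0.17532235459184317 0.04195996813652325
edge -0.12669333440489475 0.000836387479161314
gripfront -0.12723903661619082 0.00016743310557875563
gripback -0.10928855816980741 0.00017009561465432949
```

Emit:
carry_out:
  deltas:
    - [[-0.03,0.005,0.05,0,0,0,-1],[-0.06,0.012,0.15,0,0,0,-1],[-0.073,0.015,0.28,0,0,0,-1],[-0.073,0.015,0.42,0,0,0,-1],[-0.073,0.015,0.55,0,0,0,-1],[-0.073,0.015,0.66,0,0,0,-1],[-0.073,0.015,0.74,0,0,0,-1],[-0.073,0.015,0.78,0,0,0,-1],[-0.073,0.015,0.795,0,0,0,-1],[-0.073,0.015,0.795,0,0,0,-1]]

```text
time_s: 23.35
position: [0.4976, 0.0395, 0.1918]
tcp_rot: [[-0.995, -0.104, -0.002], [-0.104, 0.995, 0.001], [0.002, 0.001, -1.0]]
force: [0.7, -0.1, 0.2]
opening: 1.004
grasp_force: 0.0
```

Emit:
carry_out:
  deltas:
    - [[0,0,0,0,0,0,0],[0,0,0,0,0,0,0.3],[0,0,0,0,0,0,0.5],[0,0,0,0,0,0,1],[0,0,0,0,0,0,1],[0,0,0,0,0,0,1],[0,0,0,0,0,0,1],[0,0,0,0,0,0,1],[0,0,0,0,0,0,1],[0,0,0,0,0,0,1]]

```text
time_s: 24.18
position: [0.4977, 0.0401, 0.1921]
tcp_rot: [[-0.994, -0.105, -0.001], [-0.105, 0.994, 0.001], [0.001, 0.001, -1.0]]
force: [0.1, 0.1, 0.5]
opening: 0.328
grasp_force: 0.0
```

```bash
cat > m.py <<'E'
from h import *
from rig import capture
import sys
plan((.45,.036,.191),186.2); C=cam("wrist"); im=capture("wrist")[:,:,::-1].copy(); cv2.imwrite(sys.argv[1],im)
hsv=cv2.cvtColor(im,cv2.COLOR_BGR2HSV); g=cv2.cvtColor(im,cv2.COLOR_BGR2GRAY)
e=np.array([np.cos(np.radians(6.2)),np.sin(np.radians(6.2))]);D=np.array([.6115,.0528]);n=np.array([-e[1],e[0]])
m=mask(im,(0,120,70),(8,255,255)); m[:, :180]=0; m[:,460:]=0
print([(b[1].tolist(),b[2].round(1)) for b in blobs(m,60)])
print("ears/edge predicted px",[proj("wrist",(*(D+x*e+y*n),z),C).round(1) for x,y,z in((-.1748,-.044,.183),(-.1748,.044,.183),(-.1281,.028,.168),(-.1281,-.028,.168))])
E
python3 m.py pics/w12.png
```

```text
t 24.1833 pos [0.4977 0.0401 0.1921] psi -173.9597639134711 J [  -8.3   23.1  101.7    0.    55.2 -104.3] open 0.32781924845815275 0.0 F [0.0567 0.0996 0.54  ]
shift [0.3191 0.0062 0.0079] turn [ 0.0001 -0.0002 -0.0004]
[([257, 157, 139, 21, 2723], array([326.3, 166.5])), ([404, 159, 33, 12, 312], array([420.4, 165.6])), ([217, 160, 33, 11, 288], array([233.2, 165.3])), ([218, 175, 33, 9, 265], array([234.2, 179.4])), ([403, 176, 33, 9, 243], array([419.1, 180.2]))]
ears/edge predicted px [array([223.6, 172.6]), array([425. , 172.1]), array([379.4, 261.6]), array([269.3, 261.9])]
```

Emit:
carry_out:
  deltas:
    - [[0,0,0,0,0,0,1],[0,0,0,0,0,0,1],[0,0,0,0,0,0,1],[0,0,0,0,0,0,1],[0,0,0,0,0,0,1],[0,0,0,0,0,0,1],[0.005,0,0,0,0,0,1],[0.01,0,0,0,0,0,1],[0.02,0,0,0,0,0,1],[0.03,0,0,0,0,0,1]]

```text
time_s: 25.07
position: [0.4947, 0.0409, 0.1921]
tcp_rot: [[-0.995, -0.104, 0.002], [-0.104, 0.995, 0.003], [-0.003, 0.003, -1.0]]
force: [4.0, 6.5, -2.6]
opening: 0.25
grasp_force: 30.0
```

```bash
cat >> m.py <<'E'
def tr(col,r0,r1,z,th,y):  # first crossing of grey below th going down
    return None
for c in(265,275,285,365,375,385):
    print(c,[(r,int(g[r,c])) for r in range(150,272,1) if abs(int(g[r,c])-int(g[r-1,c]))>14])
for c in(225,235,245,410,420,430):
    s=hsv[150:195,c,1].astype(int); print("ear",c,[(r+150,int(v)) for r,v in enumerate(s) if 8<=r<=38])
E
python3 m.py pics/w13.png
```

```text
t 25.0667 pos [0.4947 0.0409 0.1921] psi -174.02872256777346 J [  -8.3   22.8  102.3    0.3   54.8 -104.4] open 0.2499011594730168 30.00120338285342 F [ 4.0424  6.5242 -2.6057]
shift [ 0.3001 -0.0015  0.0065] turn [ 0.0005  0.0004 -0.0006]
[([255, 162, 139, 21, 2717], array([323.3, 171.7])), ([401, 164, 33, 14, 306], array([417.5, 171.7])), ([215, 166, 33, 12, 308], array([230.8, 171.8])), ([216, 182, 32, 9, 274], array([231.3, 185.8])), ([400, 182, 32, 9, 226], array([415.4, 186.5]))]
ears/edge predicted px [array([221.2, 179.3]), array([421.9, 178.6]), array([376.9, 266.7]), array([267.2, 267.2])]
265 [(161, 128), (162, 97), (163, 82), (181, 89), (182, 118), (183, 146), (212, 124), (213, 90), (214, 68), (257, 109), (259, 74), (260, 41), (261, 26), (267, 65), (268, 118), (269, 152)]
275 [(161, 131), (162, 111), (182, 129), (183, 151), (212, 128), (213, 93), (214, 72), (259, 67), (260, 38), (267, 63), (268, 118), (269, 152)]
285 [(161, 133), (162, 112), (182, 129), (183, 148), (212, 126), (213, 92), (214, 68), (257, 106), (259, 73), (260, 40), (261, 23)]
365 [(161, 205), (162, 177), 
[... 1952 characters left out ...]
3), (159, 3), (160, 3), (161, 3), (162, 22), (163, 64), (164, 139), (165, 192), (166, 204), (167, 206), (168, 199), (169, 186), (170, 183), (171, 182), (172, 183), (173, 183), (174, 183), (175, 181), (176, 163), (177, 81), (178, 10), (179, 1), (180, 1), (181, 3), (182, 30), (183, 120), (184, 179), (185, 184), (186, 183), (187, 182), (188, 182)]
ear 430 [(158, 2), (159, 2), (160, 2), (161, 2), (162, 2), (163, 3), (164, 3), (165, 4), (166, 23), (167, 90), (168, 169), (169, 184), (170, 177), (171, 173), (172, 171), (173, 171), (174, 172), (175, 175), (176, 156), (177, 79), (178, 10), (179, 1), (180, 1), (181, 3), (182, 28), (183, 110), (184, 161), (185, 168), (186, 170), (187, 169), (188, 169)]
```

```bash
python3 - <<'E'
from h import *
g=cv2.cvtColor(cv2.imread("pics/w13.png"),cv2.COLOR_BGR2GRAY); C=cam("wrist")
for r in range(254,271): print(r,g[r,262:292:6].tolist(),g[r,362:390:6].tolist())
e=np.array([np.cos(np.radians(6.2)),np.sin(np.radians(6.2))]);D=np.array([.6115,.0528]);n=np.array([-e[1],e[0]])
X=lambda px,z:[round(float((onz("wrist",px,z,C)[:2]-D)@v),5) for v in(e,n)]
print("mark",X((235,179.3),.183),X((420,179.6),.183))
for r in(259,260,261,268): print(r,X((275,r),.168),X((375,r),.168))
print(X((320,r),.168))
E
```

```text
254 [71, 72, 72, 72, 70] [94, 112, 107, 108, 110]
255 [75, 78, 76, 75, 76] [99, 110, 109, 109, 109]
256 [82, 91, 89, 90, 90] [108, 114, 114, 111, 111]
257 [93, 107, 102, 105, 105] [111, 117, 117, 112, 106]
258 [86, 100, 95, 100, 102] [100, 104, 105, 98, 94]
259 [65, 73, 66, 71, 73] [68, 71, 74, 69, 75]
260 [39, 39, 38, 39, 40] [36, 39, 46, 44, 59]
261 [26, 25, 23, 22, 24] [23, 23, 31, 35, 52]
262 [23, 23, 21, 20, 20] [20, 21, 24, 27, 54]
263 [22, 21, 19, 17, 19] [17, 16, 20, 21, 55]
264 [23, 20, 20, 15, 17] [20, 17, 18, 21, 58]
265 [21, 20, 20, 17, 17] [17, 17, 18, 18, 61]
266 [28, 27, 27, 19, 17] [17, 21, 23, 26, 62]
267 [58, 65, 64, 35, 16] [17, 45, 49, 50, 71]
268 [102, 118, 117, 61, 15] [17, 86, 98, 98, 88]
269 [132, 152, 151, 80, 17] [17, 122, 139, 139, 108]
270 [143, 164, 163, 88, 19] [16, 139, 159, 160, 117]
mark [-0.17511, -0.03796] [-0.17466, 0.04321]
259 [-0.1328, -0.02385] [-0.13258, 0.02687]
260 [-0.13227, -0.02388] [-0.13204, 0.02689]
261 [-0.13173, -0.0239] [-0.1315, 0.02691]
268 [-0.12794, -0.02405] [-0.12771, 0.02704]
[-0.12783, -0.00107]
```

Emit:
carry_out:
  deltas:
    - [[0.01,0.003,0,0,0,0,1],[0.03,0.006,0,0,0,0,1],[0.06,0.006,0,0,0,0,1],[0.095,0.006,0,0,0,0,1],[0.13,0.006,0,0,0,0,1],[0.165,0.006,0,0,0,0,1],[0.2,0.006,0,0,0,0,1],[0.23,0.006,0,0,0,0,1],[0.25,0.006,0,0,0,0,1],[0.26,0.006,0,0,0,0,1]]

```text
time_s: 25.95
position: [0.4576, 0.0371, 0.1922]
tcp_rot: [[-0.995, -0.104, 0.006], [-0.103, 0.995, 0.003], [-0.007, 0.002, -1.0]]
force: [8.3, 6.3, -9.1]
opening: 0.248
grasp_force: 30.0
```

```bash
cat > m.py <<'E'
from h import *
from rig import capture
import sys
plan((.45,.036,.191),186.2); C=cam("wrist"); im=capture("wrist")[:,:,::-1].copy(); cv2.imwrite(sys.argv[1],im)
hsv=cv2.cvtColor(im,cv2.COLOR_BGR2HSV); g=cv2.cvtColor(im,cv2.COLOR_BGR2GRAY)
m=mask(im,(0,120,70),(8,255,255)); m[:, :180]=0; m[:,460:]=0
print([(b[1].tolist(),b[2].round(1)) for b in blobs(m,60)])
for r in range(235,286): print(r,g[r,256:296:8].tolist(),g[r,356:392:8].tolist(),"S",hsv[r,216:250:8,1].tolist(),hsv[r,396:430:8,1].tolist())
E
python3 m.py pics/w14.png
```

```text
t 25.95 pos [0.4576 0.0371 0.1922] psi -174.0599002755639 J [  -9.5   20.1  107.4    0.3   52.2 -105.6] open 0.24826252243283015 29.994693661574274 F [ 8.3363  6.3253 -9.0692]
shift [ 0.0513 -0.0022  0.0075] turn [ 0.0003  0.0011 -0.0007]
[([258, 233, 132, 21, 2613], array([323.3, 242.5])), ([221, 235, 31, 23, 399], array([234.7, 250.2])), ([396, 236, 31, 23, 366], array([412.3, 250.8])), ([222, 262, 31, 8, 212], array([236.8, 265.9])), ([395, 263, 31, 7, 196], array([409.5, 265.7]))]
235 [116, 111, 87, 88, 85] [82, 114, 120, 95, 86] S [6, 6, 106, 3, 5] [3, 0, 5, 3, 6]
236 [122, 111, 90, 88, 91] [87, 120, 125, 97, 88] S [8, 6, 155, 5, 7] [2, 0, 8, 3, 4]
237 [129, 99, 89, 91, 90] [90, 119, 124, 93, 91] S [6, 6, 190, 3, 6] [2, 0, 12, 3, 4]
238 [129, 82, 90, 90, 90] [87, 110, 115, 90, 91] S [8, 6, 204, 3, 6] [2, 0, 20, 5, 4]
239 [127, 72, 90, 91, 91] [90, 97, 101, 91, 91] S [6, 6, 206, 3, 6] [2, 0, 23, 9, 3]
240 [120, 72, 89, 91, 91] [89, 90, 93, 89, 92] S [6, 6, 208, 5, 5] [2, 0, 30, 26, 4]
241 [115, 71, 84, 91, 90] [89, 88, 91, 89, 91] S [6, 6, 208, 5, 5] [2, 0, 34, 56, 3]
242 [110, 6
[... 3377 characters left out ...]
3, 4]
278 [114, 166, 190, 116, 15] [18, 19, 250, 250, 119] S [8, 6, 6, 3, 4] [4, 6, 3, 3, 4]
279 [111, 166, 201, 134, 16] [17, 17, 250, 249, 118] S [6, 8, 6, 6, 6] [1, 6, 4, 3, 3]
280 [111, 164, 201, 144, 19] [17, 18, 250, 249, 116] S [8, 6, 6, 4, 3] [1, 5, 3, 2, 4]
281 [112, 165, 189, 144, 19] [17, 18, 250, 249, 113] S [9, 5, 6, 6, 4] [0, 4, 3, 3, 3]
282 [113, 163, 174, 132, 16] [17, 18, 249, 249, 111] S [8, 8, 8, 6, 4] [1, 5, 3, 3, 3]
283 [113, 162, 167, 121, 17] [18, 17, 250, 250, 109] S [8, 5, 5, 4, 6] [0, 3, 3, 3, 3]
284 [113, 163, 165, 112, 17] [16, 16, 249, 249, 111] S [8, 6, 6, 4, 5] [1, 2, 4, 3, 3]
285 [115, 161, 165, 97, 17] [16, 15, 250, 249, 110] S [6, 6, 6, 4, 4] [0, 3, 4, 3, 4]
```

```bash
cat > d.py <<'E'
from h import *
import sys
C=cam("wrist"); a=[float(v) for v in sys.argv[1:]]
e=np.array([np.cos(np.radians(6.1)),np.sin(np.radians(6.1))])
X=lambda px,z:onz("wrist",px,z,C)[:2]@e
print("gate minus marker (+: still to pull), mm L,R:",[(X((c2,a[0]),.168)-X((c1,r),.183))*1000 for c1,c2,r in((236,268,a[1]),(411,375,a[2]))])
s=telemetry.read_state();print(s["time_s"],s["position"],s["force"])
E
python3 d.py 259.0 260.0 260.35
```

```text
gate minus marker (+: still to pull), mm L,R: [np.float64(4.861496818583111), np.float64(4.607804373264357)]
26.0 [0.4574 0.0371 0.1922] [ 7.6419  5.4703 -7.207 ]
```

Emit:
carry_out:
  deltas:
    - [[0.008,0.003,0,0,0,0,1],[0.016,0.006,0,0,0,0,1],[0.024,0.006,0,0,0,0,1],[0.031,0.006,0,0,0,0,1],[0.031,0.006,0,0,0,0,1],[0.031,0.006,0,0,0,0,1],[0.031,0.006,0,0,0,0,1],[0.031,0.006,0,0,0,0,1],[0.031,0.006,0,0,0,0,1],[0.031,0.006,0,0,0,0,1]]

```text
time_s: 26.83
position: [0.4537, 0.0368, 0.1922]
tcp_rot: [[-0.995, -0.104, 0.007], [-0.104, 0.995, 0.001], [-0.007, 0.0, -1.0]]
force: [8.8, 3.6, -9.0]
opening: 0.252
grasp_force: 30.0
```

```bash
python3 m.py pics/w15.png | sed -n '1,3p;16,46p'; python3 m.py pics/w15.png | sed -n '46,56p'
```

```text
t 26.8333 pos [0.4537 0.0368 0.1922] psi -174.04076821733557 J [  -9.6   19.8  107.9    0.2   51.9 -105.6] open 0.25228909143310524 30.00235260464251 F [ 8.7945  3.5745 -8.9596]
shift [ 0.0248 -0.0025  0.0076] turn [ 0.0001  0.0011 -0.0007]
[([259, 240, 131, 20, 2193], array([323. , 248.1])), ([221, 242, 32, 24, 405], array([235.1, 258.1])), ([395, 244, 31, 23, 372], array([411.7, 258.7])), ([223, 270, 30, 8, 210], array([237.4, 273.5])), ([395, 271, 30, 7, 191], array([409.2, 273.7]))]
247 [110, 71, 88, 91, 90] [89, 89, 88, 89, 95] S [6, 6, 208, 5, 5] [2, 2, 86, 7, 3]
248 [109, 72, 84, 88, 89] [89, 89, 90, 88, 93] S [6, 8, 210, 5, 4] [2, 3, 91, 14, 3]
249 [111, 71, 79, 90, 89] [90, 89, 90, 89, 95] S [6, 8, 210, 5, 4] [4, 5, 94, 31, 3]
250 [110, 70, 78, 90, 89] [90, 90, 88, 90, 98] S [6, 8, 212, 5, 5] [4, 4, 106, 65, 3]
251 [111, 70, 77, 89, 89] [89, 90, 89, 90, 101] S [8, 21, 210, 5, 5] [5, 5, 117, 119, 4]
252 [110, 72, 77, 87, 90] [85, 88, 89, 87, 104] S [6, 43, 206, 5, 6] [4, 4, 126, 169, 4]
253 [111, 70, 77, 80, 87] [80, 87, 89, 83, 105] S [6, 78, 208, 9, 9] [5, 6, 137, 199, 3]
2
[... 2468 characters left out ...]
3, 198, 189, 118, 19] [16, 18, 249, 250, 116] S [5, 53, 55, 53, 55] [33, 66, 39, 40, 4]
279 [113, 195, 201, 133, 20] [18, 17, 249, 249, 111] S [6, 14, 16, 19, 17] [5, 21, 9, 9, 3]
280 [112, 184, 201, 143, 20] [19, 18, 250, 249, 110] S [6, 6, 5, 6, 6] [2, 6, 4, 3, 4]
281 [113, 169, 186, 143, 19] [20, 16, 250, 250, 110] S [8, 8, 8, 6, 4] [0, 4, 3, 2, 3]
282 [114, 163, 173, 133, 18] [20, 19, 249, 249, 110] S [9, 8, 6, 4, 5] [1, 5, 3, 3, 3]
283 [112, 163, 166, 121, 17] [17, 19, 249, 249, 111] S [6, 6, 6, 7, 4] [1, 3, 3, 3, 3]
284 [114, 162, 166, 112, 19] [17, 17, 249, 250, 110] S [6, 8, 8, 6, 4] [1, 2, 3, 3, 3]
285 [113, 162, 164, 96, 14] [18, 13, 250, 249, 111] S [6, 6, 6, 4, 6] [0, 1, 3, 3, 3]
```

```bash
python3 d.py 258.9 267.8 268.2; python3 - <<'E'
from h import *
# marker unmoved? world coords of lines now; and side view marker/other bystanders vs start
C=cam("wrist"); print([onz("wrist",p,.183,C) for p in((235,267.8),(411,268.2))])
E
```

```text
gate minus marker (+: still to pull), mm L,R: [np.float64(0.9251179975905965), np.float64(0.6683879225575229)]
26.9333 [0.4536 0.0368 0.1922] [ 8.6634  4.537  -9.0606]
[array([ 0.4422, -0.0064,  0.183 ]), array([0.4338, 0.0758, 0.183 ])]
```

Emit:
carry_out:
  deltas:
    - [[0.003,0,0,0,0,0,1],[0.0065,0,0,0,0,0,1],[0.0065,0,0,0,0,0,1],[0.0065,0,0,0,0,0,1],[0.0065,0,0,0,0,0,1],[0.0065,0,0,0,0,0,1],[0.0065,0,0,0,0,0,1],[0.0065,0,0,0,0,0,1],[0.0065,0,0,0,0,0,1],[0.0065,0,0,0,0,0,1]]

```text
time_s: 27.77
position: [0.4529, 0.0367, 0.1922]
tcp_rot: [[-0.995, -0.104, 0.008], [-0.104, 0.995, 0.001], [-0.008, 0.0, -1.0]]
force: [8.6, 3.8, -9.7]
opening: 0.255
grasp_force: 30.0
```

```bash
python3 m.py pics/w16.png | sed -n '1,1p;26,32p;33,43p'; python3 - <<'E'
from h import *
from rig import capture
im=capture("side")[:,:,::-1].copy(); cv2.imwrite("pics/side16.png",im)
m=mask(im,(100,90,40),(130,255,255)); m[:200]=0
print([(b[1],b[2]) for b in blobs(m,30)])
E
```

```text
t 27.7667 pos [0.4529 0.0367 0.1922] psi -174.04228553714884 J [  -9.6   19.7  108.     0.2   51.8 -105.7] open 0.2552200097523648 30.001799231395125 F [ 8.6288  3.8447 -9.6751]
257 [110, 106, 104, 112, 111] [102, 107, 106, 111, 94] S [6, 185, 206, 100, 110] [80, 93, 191, 209, 3]
258 [110, 87, 86, 93, 90] [89, 95, 92, 104, 91] S [6, 202, 211, 179, 185] [133, 167, 210, 208, 4]
259 [109, 50, 49, 54, 51] [56, 61, 59, 68, 88] S [6, 206, 204, 208, 206] [161, 208, 207, 208, 3]
260 [109, 26, 26, 26, 23] [30, 32, 31, 34, 92] S [8, 206, 209, 207, 208] [172, 208, 209, 207, 5]
261 [111, 20, 20, 20, 18] [19, 20, 24, 20, 98] S [8, 205, 206, 206, 207] [180, 208, 208, 210, 6]
262 [111, 21, 19, 19, 18] [19, 20, 22, 17, 102] S [8, 207, 206, 207, 205] [187, 208, 209, 209, 6]
263 [111, 21, 20, 18, 19] [18, 18, 18, 18, 103] S [6, 207, 209, 207, 206] [190, 208, 208, 210, 6]
264 [112, 17, 19, 17, 16] [16, 17, 19, 17, 103] S [5, 206, 208, 207, 206] [193, 203, 210, 209, 6]
265 [111, 18, 18, 17, 17] [17, 16, 19, 18, 105] S [5, 205, 204, 204, 202] [195, 200, 206, 209, 4]
266 [111, 30, 32, 23, 18] [15, 12, 25,
[... 221 characters left out ...]
9, 65, 58] [126, 100, 71, 73, 6]
269 [111, 153, 151, 86, 18] [16, 17, 152, 152, 111] S [8, 26, 28, 29, 28] [82, 45, 31, 31, 4]
270 [111, 166, 164, 97, 17] [14, 17, 165, 162, 110] S [8, 32, 32, 32, 31] [72, 30, 29, 29, 4]
271 [112, 164, 164, 99, 15] [16, 20, 169, 166, 109] S [9, 71, 73, 72, 72] [103, 60, 61, 60, 6]
272 [112, 163, 166, 99, 19] [17, 16, 192, 169, 111] S [6, 145, 147, 145, 144] [149, 122, 121, 120, 4]
273 [113, 164, 166, 98, 18] [16, 17, 230, 194, 111] S [8, 193, 199, 198, 200] [189, 179, 180, 181, 4]
274 [112, 164, 170, 99, 19] [17, 17, 245, 232, 111] S [6, 203, 206, 209, 209] [202, 206, 206, 206, 4]
[(array([344, 230,  27,  40, 516], dtype=int32), array([356.2112, 243.9457]))]
```

Emit:
carry_out:
  deltas:
    - [[0,0,0,0,0,0,1],[0,0,0,0,0,0,1],[0,0,0,0,0,0,1],[0,0,0,0,0,0,1],[0,0,0,0,0,0,1],[0,0,0,0,0,0,1],[0,0,0,0,0,0,1],[0,0,0,0,0,0,1],[0,0,0,0,0,0,1],[0,0,0,0,0,0,1]]

```text
time_s: 28.7
position: [0.4529, 0.0367, 0.1922]
tcp_rot: [[-0.995, -0.104, 0.008], [-0.104, 0.995, 0.001], [-0.008, 0.0, -1.0]]
force: [9.7, 3.3, -9.2]
opening: 0.248
grasp_force: 30.0
```

```bash
python3 m.py pics/w17.png | sed -n '1,1p;27,29p;35,42p'; python3 d.py 258.9 269.4 269.7
```

```text
t 28.7 pos [0.4529 0.0367 0.1922] psi -174.04282240792162 J [  -9.6   19.7  108.     0.2   51.8 -105.7] open 0.24844722251345433 30.00197177287191 F [ 9.7408  3.3087 -9.2161]
258 [111, 87, 85, 93, 91] [89, 94, 94, 103, 89] S [8, 202, 208, 179, 191] [133, 169, 206, 210, 3]
259 [111, 51, 50, 54, 51] [55, 61, 59, 68, 88] S [6, 207, 207, 205, 204] [159, 205, 207, 210, 4]
260 [111, 27, 26, 25, 23] [27, 31, 30, 34, 92] S [6, 206, 208, 205, 207] [173, 208, 210, 211, 5]
266 [111, 33, 33, 22, 15] [14, 14, 26, 26, 107] S [5, 183, 186, 186, 180] [195, 188, 197, 197, 3]
267 [111, 71, 70, 39, 18] [15, 14, 64, 66, 108] S [6, 121, 123, 128, 121] [172, 157, 146, 142, 3]
268 [112, 122, 122, 65, 15] [17, 15, 116, 116, 108] S [8, 57, 59, 64, 58] [125, 100, 73, 72, 3]
269 [113, 153, 152, 87, 15] [14, 17, 151, 150, 110] S [6, 29, 28, 29, 28] [84, 44, 30, 31, 4]
270 [112, 164, 161, 96, 18] [16, 18, 164, 164, 109] S [6, 32, 32, 32, 32] [66, 31, 29, 28, 4]
271 [112, 165, 165, 98, 17] [17, 18, 169, 165, 109] S [8, 74, 71, 72, 73] [98, 61, 60, 61, 3]
272 [111, 163, 164, 99, 17] [16, 18, 192, 168, 110] S [8, 142, 147, 145, 147] [146, 120, 122, 119, 4]
273 [112, 164, 166, 98, 19] [19, 18, 230, 194, 110] S [8, 195, 197, 194, 198] [186, 181, 180, 180, 4]
gate minus marker (+: still to pull), mm L,R: [np.float64(0.1303853344691852), np.float64(-0.07992633104497715)]
28.75 [0.4529 0.0367 0.1922] [ 8.9577  3.1539 -9.63  ]
```

The slide is level with the marker to about 0.1 mm and holding steady, so I'm handing in.

```bash
python3 -c "from rig import job; print(job.hand_in())"
```

```text
the job is handed in; nothing more can be done
None
```

The job is handed in at about 29 s: the cup stands released and upright under the spout (position good to about 3 mm), the gripper holds the gate open with its front edge level with the red marker to about 0.1 mm by the wrist camera, and I kept clear of the marker and bystanders, though I made no final check that none had moved.

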